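# Seat a plug-in board with its two ejector levers

## Robot

A 6-joint arm with a two-finger parallel gripper is mounted at the origin on a cart in front of the work surface, level with it; the furniture and walls round the work are solid. World frame = base frame: x ahead of the robot, y to its left, z up, the work surface at z = 0. Lengths are in mm, angles in degrees, forces in N, time in s.
With the tool pointing down it reaches from about 225 to 875 mm from the base axis. Payload 3.4 kg.
Tool frame: the origin (TCP) lies on the mounting face of the last link; the fingertips stand 173 mm ahead of it and the grasp point (between the pads) lies 155 mm ahead of it; z points along the fingers, y is the line along which they close (so a half turn about z gives the same grasp; the last joint's range is limited). The gripper opens to 85 mm and grips with 20 to 120 N. Pads are 22 mm wide; open, the fingers measure 114 mm over their backs; the gripper's body (76 mm by 85 mm) begins 54 mm behind the grasp point. The pads swing forward as they close: fully open they stand 13 mm farther back than shut.
Start: joints at [61.421, 15.808, 86.224, -0, 77.962, -6.933], TCP at [212.115, 534.464, 404.728] pointing down, gripper open.
Joint ranges: [-165.64, 165.64], [-43.16, 119.46], [12.63, 154.43], [-67.54, 247.53], [6.08, 155.33], [-154.97, 154.97]. Speed limits (degrees/s): [147.25, 147.25, 180, 180, 180, 180].

## Interface

Orientations are given as a 3x3 rotation matrix whose columns are the frame's x, y, z axes.
In Python, from workcell import env gives the robot as it stands.
- The arm moves only by the tool carry_out, never from a script. Its argument "rows" is a list of rows, each a list of 7 numbers: the finger opening in m, from 0 to 0.0854, then the shift along the tool's x, y, z in m, then the turn, a rotation vector about the tool's x, y, z in rad. A call has 1 to 20 rows; each row is the pose to reach, as a shift and turn from the pose commanded when the call began, along the tool's axes at that moment; what a row does not reach only later rows make up. A row lasts 1/12 s, in which the tool goes at most 41.7 mm and 7.16 degrees, less where a joint would pass 70% of its speed; a pose out of reach is approached as far as the arm can. A call with a gripper value outside its range is refused whole. The fingers move at their own pace and stop on an object; the grip force is fixed at half the most. Time passes only in rows, so rows that repeat a pose let the fingers close. It gives the time, the measured TCP pose, the force, the opening and the grip force at its end, in the units of the state.
- env.state(): the state, without advancing time (a new reading comes with each control period).
- env.capture(name): name is "scene" or "top" or "wrist"; returns a dict with "image" (420x560x3 uint8, red, green, blue), "fx", "fy", "cx", "cy" (pixels), "distortion" ([k1, k2, p1, p2, k3] as OpenCV has them; the pictures are not rectified), "R" (3x3) and "t" (3): a world point X has camera coordinates R X + t. Camera axes: x right, y down, z forward; pixel columns grow to the right and rows downward; lengths in mm; the calibration is good to about 2 mm. A picture is of the moment at which its call begins. There is no depth.
- env.job_done(): hands the job in; it is judged then, once.
Trained networks look in the newest picture that a camera, given by its name, has taken for a name from the list of things; names that differ only in an ending like _2 or _b are one class to them, and where a whole thing is asked for, a point or a joint stands for the part that bears it (a point fixed in the world has none). Each returns a list of dicts, best first, with "conf" (0 to 1); they miss things now and then, are a little off and sometimes report something else, mostly with a low value. They report only what shows in the picture. A call takes as long as a camera call.
- env.boxes_of(thing, camera): "point" ([x, y, z] in mm, in world coordinates, good to about 4 mm: the middle of the surface that is visible of it).
- env.spot_point(thing, camera): "point" ([x, y, z] in mm, in world coordinates, good to about 4 mm: a listed point, or the origin of a listed thing).
The state is a dict: "t": time; "joint_positions": joint angles; "dq": joint speeds; "joint_efforts": joint torques, N m; "tcp_pos": TCP position; "tcp_rot": TCP orientation; "ft_force": force on the tool from outside, world axes, zero at the start; "wrist_torque": the same for the moment, N m; "grip_width": finger opening in mm; "grip_force": force on a finger pad.
Only numpy, scipy, OpenCV 4.12 (cv2) and the standard library are available. Lean on these libraries where they do the work, as an engineer would, in place of code of your own. Each camera call takes 0.05 s, during which the arm holds its last target. There are 200 camera calls.

## Task

Lift the upright circuit board out of its stand and stand it in the guides of the levered dock, where it stops on the stiff contacts while both levers are still open. Then swing both dock levers inward toward upright so that their claws drive the board down until each end bears firmly on its seat and the lever stops hard; the levers have to do the seating, so do not press the board home by hand. Go gently: the dock and levers may take 22 N at most, so ease off once each stop is felt. Leave the glassware, plastic beaker, tape and vial where they are, and let go of everything.

Things in the scene. Friction and masses are not known exactly. Their poses are not given: they have to be found in the camera images.
- board: Loose dark circuit board standing upright on its lower edge in the stand: 5 mm thick (own x), 90 mm long (own y), 78 mm tall (own z), 0.35 to 0.7 kg. Origin: middle of its lower edge. A round 6 mm steel lug sticks out of each end, axis 19 mm above the origin, out to y = +-55 mm. It may go into the dock either way round.
- dock: Fixed dock: grey base 64 x 176 x 14 mm (x, y, z), origin under its centre on the bench, own y along the slot. Black guide posts at y = +-34 to 47 mm, 60 mm tall, take the board's ends: slot 7.4 mm wide in x, funnel of about 13 mm at the top (above z = 50 mm). Round end stops at y = +-50 mm (top z = 26 mm) leave 1.3 mm of play at each end of the board. The dock has a hinged lever at either end.
- dock_seat (a point): Centre of the slot floor, 14 mm above the bench, axes as the dock's. Brass spring contacts in the slot stop the lowered board with its origin about 4 to 6 mm above this point; forcing it down from there takes some 12 to 25 N, which the levers supply with ease.
- stand: Fixed grey plastic stand, 60 x 124 mm, base 8 mm thick, two pairs of posts up to z = 42 mm; the board stands in it with its origin 8 mm above the bench and 2 mm of play, and lifts straight out. Origin under its centre, own y along the board. Between stand and dock a lab jack (0.22 m tall, from x = 0.52 m on) and a stirrer stand behind: carry in front of or above them.
- lever_left (a joint): Angle (rad) of the lever at the dock's +y end: 0 = upright; grows as it leans outward (dock +y), to 1.1; starts at 0.95 to 1.1. Beyond 0.92 its claw clears the lugs for insertion. Meets the lug of a board on the contacts at 0.35 to 0.5; then its end needs 5 to 14 N. Stops hard, board on pad, at -0.1 to 0.3. Stays where left. Its surface is slick. Push it at its free end.
- lever_right (a joint): The same, mirrored, for the lever at the dock's -y end: 0 = upright, grows as it leans outward toward dock -y, up to 1.1; stops hard on the seated board at its own angle between -0.1 and 0.3.
- lever_left_tip (a point): Middle of the free end of the +y lever, 64 mm from its hinge (96 mm above the bench when upright).
- lever_right_tip (a point): Middle of the free end of the -y lever, 64 mm from its hinge.
- erlenmeyer: Bystander: conical glass flask, 64 mm wide, 104 mm tall, on the bench; origin under its centre.
- tape_roll: Bystander: roll of masking tape lying flat, 68 mm wide, 19 mm high; origin under its centre.
- loose_vial: Bystander: single amber vial with white cap, 27 mm wide, 65 mm tall; origin under its centre.
- petri_dish: Bystander: glass petri dish, 64 mm wide, 16 mm high; origin under its centre.
- pp_beaker: Bystander: small white plastic beaker, 47 mm wide, 55 mm tall, behind the stand; origin under its centre.
- board_bar (a point): Middle of the plain aluminium bar along the board's top edge, where it is gripped from above: 12 mm thick (x), 60 mm long (y), 16 mm tall; this point is 70 mm above the board's origin.
- lever_left_hinge (a point): Hinge of the +y lever, at dock y = +65 mm, z = 32 mm; its axis is parallel to the dock's x. The lever is a steel bar 12 mm wide (x), 8 mm thick, reaching 64 mm from here, with a claw 18 mm long pointing inward, 4 mm above the hinge when upright.
- lever_right_hinge (a point): Hinge of the -y lever, at dock y = -65 mm, z = 32 mm; lever mirrored, otherwise the same.
- seat_left: Small steel block in the floor of the slot under the board's +y end (dock y = +39.5 mm), origin 10.5 mm above the bench. It carries a seat pad, 7 x 8 mm, that is packed up by an unknown amount: its top lies 1 to 3 mm above dock_seat, different at each end and each time, and not measured. The board's end is home when it bears on this pad: feel for it.
- seat_right: The same under the board's -y end (dock y = -39.5 mm), with its own unknown pad height.

How it is judged:
By the outcome, as a careful person would: the job done as asked, in the order asked, and still so for the second after the job is handed in, with the robot touching nothing.
It also fails if it takes over 72 s, if anything falls off the work surface, if the arm or the gripper's body presses on something with over 40 N, if the wrist force passes 120 N, or if a joint passes its speed limit or range.

## Working session

There is one attempt and no reset: what is moved stays moved. The work goes in short steps, Python scripts to look and compute and a tool call to move; the robot and the scene stay as the last step left them, time stands still between calls to the robot, and variables do not carry over. Pictures are saved under pics/ and viewed, at most 10 in all, crops included, and the job is handed in when it is done.

Besides the shell and the picture viewer there is one more tool, called after "Request:" as name([rows], argument=value, ...), one row to a line, values as JSON. carry_out: Moves the arm, as the interface text tells. Its arguments: {"type":"object","properties":{"rows":{"type":"array"}},"required":["rows"]}

```bash
ls; mkdir -p pics; python3 - <<'E'
from workcell import env
import cv2, numpy as np
s=env.state(); print(s)
for c in ("scene","top"):
    d=env.capture(c); cv2.imwrite(f"pics/{c}0.png",d["image"][:,:,::-1])
    for th in ["board","board_bar","dock","dock_seat","stand","lever_left_tip","lever_right_tip","lever_left_hinge","lever_right_hinge"]:
        r=env.spot_point(th,c)
        print(c,th,[(np.round(x["point"],1).tolist(),round(x["conf"],2)) for x in r[:3]])
    print(env.spot_point("board",c)[:1], env.spot_point("lever_left",c)[:1])
a=cv2.imread("pics/scene0.png");b=cv2.imread("pics/top0.png")
E
```

```text
pics
{'t': 0.0, 'joint_positions': array([ 6.14199429e+01,  1.58472625e+01,  8.62948237e+01, -2.05168732e-04,
        7.79598324e+01, -6.93296476e+00]), 'dq': array([-0.03757059, -0.11259654,  0.01350877, -0.18689478, -0.05255743,
       -0.09138037]), 'joint_efforts': array([ 1.12736740e-03, -4.16764069e+01, -2.45800728e+01,  1.22748920e-04,
        1.06725219e-02,  1.76278864e-06]), 'tcp_pos': array([212.01937032, 534.26296064, 403.84574764]), 'tcp_rot': array([[-9.29473792e-01,  3.68887180e-01, -8.47884830e-04],
       [ 3.68888094e-01,  9.29472500e-01, -1.56374018e-03],
       [ 2.11241926e-04, -1.76623014e-03, -9.99998418e-01]]), 'ft_force': array([ 0.05380638, -0.49195251, -0.51717689]), 'wrist_torque': array([-0.03189201,  0.01739941, -0.02478417]), 'grip_force': 0.0, 'grip_width': 85.63406470685506}
scene board [([444.2, 294.8, 8.0], 0.76), ([465.8, 166.1, -2.6], 0.71)]
scene board_bar [([445.5, 295.5, 78.2], 0.92), ([430.3, -266.4, 32.5], 0.55)]
scene dock [([455.8, -329.8, -0.7], 0.81), ([446.5, 295.7, -3.5], 0.38)]
scene dock_seat [([452.3, -327.6, 14.1], 0.76), ([445.0, 295.1, 77.8], 0.41)]
scene stand [([629.8, 279.9, 2.2], 0.36)]
scene lever_left_tip [([476.7, -390.2, 31.8], 0.68), ([496.6, -439.8, 69.6], 0.15)]
scene lever_right_tip [([496.3, -438.7, 68.6], 0.63)]
scene lever_left_hinge [([428.6, -268.2, 30.9], 0.63), ([445.1, 296.5, 78.7], 0.43)]
scene lever_right_hinge [([476.7, -392.3, 30.8], 0.92)]Traceback (most recent call last):
  File "<stdin>", line 9, in <module>
ValueError: it knows: board, board_bar, dock, dock_seat, erlenmeyer, lever_left_hinge, lever_left_tip, lever_right_hinge, lever_right_tip, loose_vial, petri_dish, pp_beaker, seat_left, seat_right, stand, tape_rol
```

View pics/scene0.png

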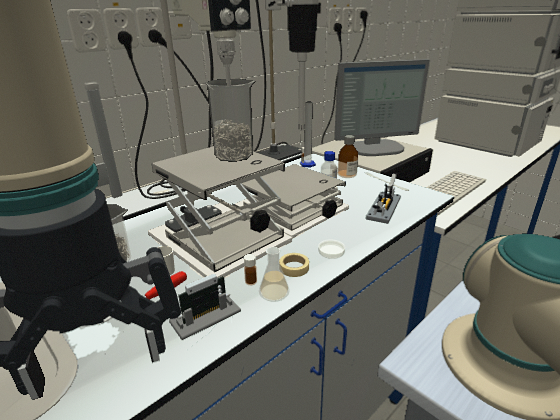

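```bash
python3 - <<'E'
from workcell import env
import cv2, numpy as np
for c in ("top",):
    d=env.capture(c); cv2.imwrite(f"pics/{c}0.png",d["image"][:,:,::-1])
    for th in ["board","board_bar","dock","dock_seat","stand","lever_left_tip","lever_right_tip","lever_left_hinge","lever_right_hinge","erlenmeyer","loose_vial","tape_roll","petri_dish","pp_beaker"]:
        r=env.spot_point(th,c)
        print(c,th,[(np.round(x["point"],1).tolist(),round(x["conf"],2)) for x in r[:2]])
    print(-d["R"].T@d["t"],d["fx"],d["cx"],d["cy"],d["distortion"])
E
```

```text
top board [([442.0, 292.3, 6.8], 0.59)]
top board_bar [([440.5, 295.1, 75.8], 0.63)]
top dock [([450.6, -325.8, -0.9], 0.66)]
top dock_seat [([454.8, -323.9, 14.9], 0.8)]
top stand [([443.8, 300.1, -1.8], 0.75)]
top lever_left_tip [([412.1, -212.9, 62.5], 0.42)]
top lever_right_tip [([495.7, -439.0, 66.3], 0.65), ([630.2, 280.2, -1.2], 0.59)]
top lever_left_hinge [([434.7, -267.2, 32.3], 0.66), ([416.6, -41.0, -0.7], 0.55)]
top lever_right_hinge [([480.5, -387.9, 33.5], 0.8)]
top erlenmeyer [([403.7, 157.7, 1.9], 0.71)]
top loose_vial [([464.0, 170.7, -0.2], 0.49)]
top tape_roll [([433.1, 67.3, 1.5], 0.64)]
top petri_dish [([416.0, -44.6, -2.2], 0.87)]
top pp_beaker [([630.6, 282.3, 0.6], 0.71)]
[ 179.38522364   -5.39536074 1624.10201361] 508.8719433692956 282.2277144400443 213.45509261605383 [0.0622275 0.        0.        0.        0.       ]
```

View pics/top0.png

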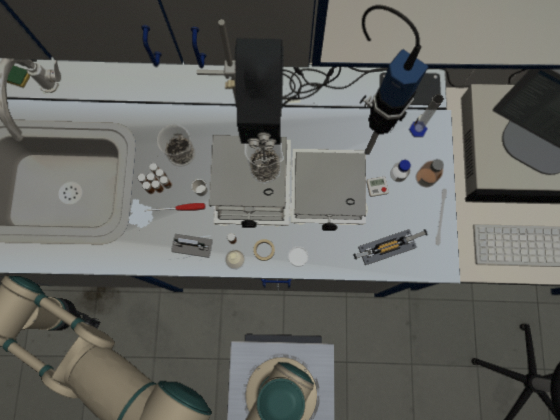

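```bash
cat > h.py <<'E'
from workcell import env
import numpy as np, cv2, sys
from scipy.spatial.transform import Rotation as Ro
def plan(pos,yaw):
    """TCP target pos; tool z down, tool y horizontally at yaw deg (world)"""
    s=env.state(); R=s["tcp_rot"]; a=np.radians(yaw)
    y=np.array([np.cos(a),np.sin(a),0]); z=np.array([0,0,-1.]); x=np.cross(y,z)
    T=np.c_[x,y,z]
    d=R.T@(np.array(pos)-s["tcp_pos"])/1000; r=Ro.from_matrix(R.T@T).as_rotvec()
    print("shift",d.round(4).tolist(),"rot",r.round(4).tolist(),"rows>=",max(np.linalg.norm(d)/.0417,np.degrees(np.linalg.norm(r))/7.16).round(1))
def proj(d,X):
    rv=cv2.Rodrigues(d["R"])[0]
    K=np.array([[d["fx"],0,d["cx"]],[0,d["fy"],d["cy"]],[0,0,1.]])
    return cv2.projectPoints(np.array(X,float).reshape(-1,1,3),rv,np.array(d["t"],float),K,np.array(d["distortion"],float))[0][:,0]
def onplane(d,uv,z):
    K=np.array([[d["fx"],0,d["cx"]],[0,d["fy"],d["cy"]],[0,0,1.]])
    n=cv2.undistortPoints(np.array(uv,float).reshape(-1,1,2),K,np.array(d["distortion"],float))[:,0]
    c=-d["R"].T@d["t"]; r=np.c_[n,np.ones(len(n))]@d["R"]
    return c+r*((z-c[2])/r[:,2])[:,None]
def snap(c,f,scale=1,crop=None):
    d=env.capture(c); im=d["image"][:,:,::-1]
    if crop: im=im[crop[1]:crop[3],crop[0]:crop[2]]
    cv2.imwrite("pics/"+f,cv2.resize(im,None,fx=scale,fy=scale,interpolation=cv2.INTER_CUBIC)); return d
def spots(c,*th):
    for t in th: print(t,[(np.round(x["point"],1).tolist(),round(x["conf"],2)) for x in env.spot_point(t,c)[:2]])
E
python3 -c "
from h import *
plan((443,296,400),-10)"
```

```text
shift [-0.3026, -0.1365, 0.0047] rot [0.0, 0.0, 1.3675] rows>= 10.9
```

Request:
carry_out([
  [0.085,-0.303,-0.136,0.005,0,0,1.367],
  [0.085,-0.303,-0.136,0.005,0,0,1.367],
  [0.085,-0.303,-0.136,0.005,0,0,1.367],
  [0.085,-0.303,-0.136,0.005,0,0,1.367],
  [0.085,-0.303,-0.136,0.005,0,0,1.367],
  [0.085,-0.303,-0.136,0.005,0,0,1.367],
  [0.085,-0.303,-0.136,0.005,0,0,1.367],
  [0.085,-0.303,-0.136,0.005,0,0,1.367],
  [0.085,-0.303,-0.136,0.005,0,0,1.367],
  [0.085,-0.303,-0.136,0.005,0,0,1.367],
  [0.085,-0.303,-0.136,0.005,0,0,1.367],
  [0.085,-0.303,-0.136,0.005,0,0,1.367],
  [0.085,-0.303,-0.136,0.005,0,0,1.367],
  [0.085,-0.303,-0.136,0.005,0,0,1.367],
  [0.085,-0.303,-0.136,0.005,0,0,1.367],
])

```text
t: 2.55
tcp_pos: [443.4, 296.5, 399.8]
tcp_rot: [[0.171, 0.985, 0.0], [0.985, -0.171, 0.0], [0.0, 0.0, -1.0]]
ft_force: [0.4, 0.2, 0.6]
grip_width: 84.7
grip_force: 0.0
```

```bash
python3 -c "
from h import *
d=snap('wrist','w1.png')
spots('wrist','board','board_bar','stand')
s=env.state();print(s['tcp_pos'],s['tcp_rot'],-d['R'].T@d['t'],d['R'],d['fx'])
"
```

```text
board [([446.1, 294.5, 4.1], 0.9)]
board_bar [([441.9, 296.2, 80.5], 0.74)]
stand [([443.6, 299.8, 1.4], 0.78)]
[443.41475803 296.48266223 399.76752284] [[ 1.72082745e-01  9.85082489e-01  1.33860627e-04]
 [ 9.85082487e-01 -1.72082762e-01  1.29378098e-04]
 [ 1.50483205e-04  1.09600021e-04 -9.99999983e-01]] [455.53049743 366.33750007 367.49567678] [[ 0.98535173 -0.17052771  0.00150961]
 [-0.16407108 -0.94555548  0.28107919]
 [-0.04650437 -0.27720955 -0.95968339]] 320.2134697015783
```

View pics/w1.png

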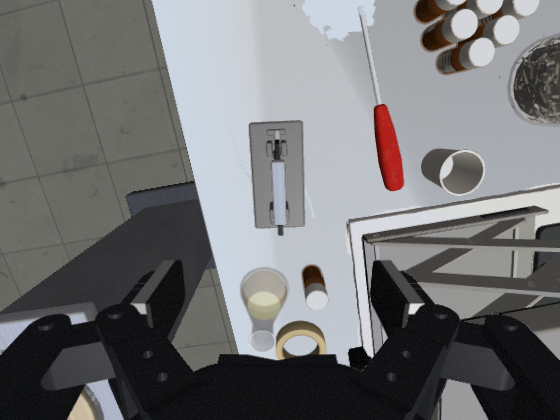

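```bash
python3 - <<'E'
from h import *
d=snap('wrist','w1c.png',4,(230,100,330,250))
p=onplane(d,[(249,122),(302,120),(304,225),(256,228)],8)
print(p.round(1),p.mean(0)); 
for a,b in((3,0),(2,1)):
    v=p[b]-p[a]; print(np.degrees(np.arctan2(-v[0],v[1])),np.linalg.norm(v))
E
```

```text
[[424.6 363.1   8. ]
 [481.8 355.3   8. ]
 [465.9 235.4   8. ]
 [409.  241.5   8. ]] [445.34134123 298.83951724   8.        ]
-7.34367620827726 122.6260684520808
-7.547433352091777 120.95582616763886
```

View pics/w1c.png

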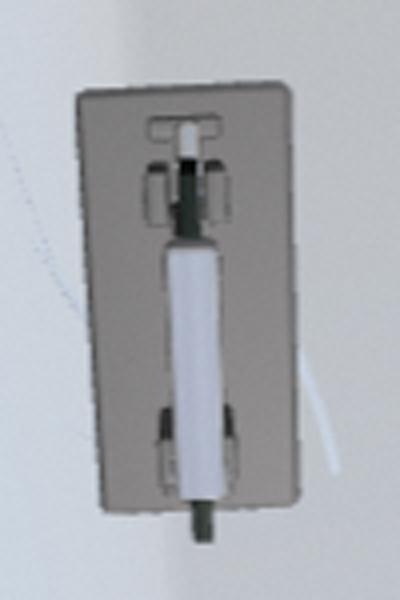

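```bash
python3 - <<'E'
from h import *
d=env.capture('wrist')
p=onplane(d,[(272,162),(284.2,162),(286.7,224.5),(275,224.5)],86)
print(p.round(1),p.mean(0)); 
for a,b in((3,0),(2,1)):
    v=p[b]-p[a]; print(np.degrees(np.arctan2(-v[0],v[1])),np.linalg.norm(v))
m=p.mean(0)
plan((m[0],m[1],233),-7.5)
E
```

```text
[[444.7 326.7  86. ]
 [455.3 324.9  86. ]
 [447.9 267.   86. ]
 [437.2 268.9  86. ]] [446.27656308 296.88442998  86.        ]
-7.401725909627002 58.28530843287786
-7.254862300787607 58.296594170284074
shift [0.0009, 0.0026, 0.1667] rot [0.0001, -0.0001, -0.0425] rows>= 4.0
```

Request:
carry_out([
  [0.085,0.001,0.003,0.06,0,0,-0.042],
  [0.06,0.001,0.003,0.1,0,0,-0.042],
  [0.04,0.001,0.003,0.135,0,0,-0.042],
  [0.04,0.001,0.003,0.167,0,0,-0.042],
  [0.03,0.001,0.003,0.167,0,0,-0.042],
  [0.02,0.001,0.003,0.167,0,0,-0.042],
  [0.012,0.001,0.003,0.167,0,0,-0.042],
  [0.008,0.001,0.003,0.167,0,0,-0.042],
  [0.005,0.001,0.003,0.167,0,0,-0.042],
  [0.005,0.001,0.003,0.167,0,0,-0.042],
  [0.005,0.001,0.003,0.167,0,0,-0.042],
  [0.005,0.001,0.003,0.167,0,0,-0.042],
])

```text
t: 3.85
tcp_pos: [447.0, 297.1, 234.5]
tcp_rot: [[0.132, 0.991, 0.002], [0.991, -0.132, 0.002], [0.002, 0.002, -1.0]]
ft_force: [-3.2, 1.7, 6.8]
grip_width: 11.0
grip_force: 61.4
```

Request:
carry_out([
  [0.005,0,0,-0.01,0,0,0],
  [0.005,0,0,-0.025,0,0,0],
  [0.005,0,0,-0.05,0,0,0],
  [0.005,0,0,-0.08,0,0,0],
  [0.005,0,0,-0.115,0,0,0],
  [0.005,0,0,-0.15,0,0,0],
  [0.005,0,0,-0.18,0,0,0],
  [0.005,0,0,-0.18,0,0,0],
  [0.005,0,0,-0.18,0,0,0],
])

```text
t: 4.6
tcp_pos: [447.0, 296.7, 414.4]
tcp_rot: [[0.132, 0.991, 0.005], [0.991, -0.132, 0.002], [0.002, 0.004, -1.0]]
ft_force: [-0.4, -0.4, -5.3]
grip_width: 10.7
grip_force: 59.6
```

```bash
python3 - <<'E'
from h import *
plan((420,-20,415),5)
plan((415,-290,415),21)
plan((454,-328,415),21)
E
```

```text
shift [-0.3175, 0.0149, -0.0012] rot [0.0046, -0.0018, -0.2194] rows>= 7.6
shift [-0.5858, 0.0455, -0.0017] rot [0.0048, -0.0011, -0.4987] rows>= 14.1
shift [-0.6183, 0.0892, -0.0016] rot [0.0048, -0.0011, -0.4987] rows>= 15.0
```

```bash
python3 - <<'E'
from h import *
plan((486,-411,415),21)
E
```

```text
shift [-0.6963, 0.1319, -0.0016] rot [0.0048, -0.0011, -0.4987] rows>= 17.0
```

Request:
carry_out([
  [0.005,-0.03,0.01,0,0,0,-0.02],
  [0.005,-0.07,0.015,0,0,0,-0.05],
  [0.005,-0.11,0.015,0,0,0,-0.08],
  [0.005,-0.15,0.015,0,0,0,-0.11],
  [0.005,-0.19,0.015,0,0,0,-0.14],
  [0.005,-0.23,0.015,0,0,0,-0.17],
  [0.005,-0.27,0.015,0,0,0,-0.2],
  [0.005,-0.31,0.015,0,0,0,-0.23],
  [0.005,-0.35,0.016,0,0,0,-0.27],
  [0.005,-0.39,0.02,0,0,0,-0.31],
  [0.005,-0.43,0.025,0,0,0,-0.35],
  [0.005,-0.47,0.03,0,0,0,-0.39],
  [0.005,-0.51,0.035,0,0,0,-0.43],
  [0.005,-0.55,0.04,0,0,0,-0.47],
  [0.005,-0.58,0.045,0,0,0,-0.499],
  [0.005,-0.58,0.045,0,0,0,-0.499],
])

```text
t: 5.93
tcp_pos: [414.8, -290.1, 409.7]
tcp_rot: [[-0.355, 0.935, -0.003], [0.935, 0.355, -0.003], [-0.002, -0.004, -1.0]]
ft_force: [0.4, 0.5, -3.9]
grip_width: 11.4
grip_force: 59.7
```

```bash
python3 - <<'E'
from h import *
plan((486,-411,415),21)
E
```

```text
shift [-0.1384, 0.0236, -0.0051] rot [-0.0039, 0.002, -0.0036] rows>= 3.4
```

Request:
carry_out([
  [0.005,-0.04,0.006,-0.005,-0.004,0.002,-0.004],
  [0.005,-0.08,0.012,-0.005,-0.004,0.002,-0.004],
  [0.005,-0.115,0.02,-0.005,-0.004,0.002,-0.004],
  [0.005,-0.138,0.024,-0.005,-0.004,0.002,-0.004],
  [0.005,-0.138,0.024,-0.005,-0.004,0.002,-0.004],
  [0.005,-0.138,0.024,-0.005,-0.004,0.002,-0.004],
])

```text
t: 6.43
tcp_pos: [487.0, -405.1, 413.7]
tcp_rot: [[-0.362, 0.932, -0.002], [0.932, 0.362, 0.008], [0.008, 0.001, -1.0]]
ft_force: [-0.2, 0.8, -5.5]
grip_width: 10.9
grip_force: 59.7
```

```bash
python3 - <<'E'
from h import *
d=snap('wrist','w2.png')
spots('wrist','dock','dock_seat','lever_left_tip','lever_right_tip','lever_left_hinge','lever_right_hinge','board','board_bar','seat_left','seat_right')
s=env.state();print(s['tcp_pos'],s['tcp_rot'])
E
```

```text
dock [([452.5, -328.4, 0.8], 0.63)]
dock_seat [([453.4, -331.1, 14.6], 0.91), ([467.6, -364.1, 12.1], 0.59)]
lever_left_tip []
lever_right_tip []
lever_left_hinge [([448.0, -331.1, 11.8], 0.7), ([433.0, -267.9, 36.3], 0.64)]
lever_right_hinge [([474.4, -390.5, 30.4], 0.73), ([436.3, -290.8, 6.1], 0.24)]
board [([483.3, -402.2, 186.6], 0.88)]
board_bar [([484.7, -405.6, 261.5], 0.9)]
seat_left []
seat_right [([466.9, -365.8, 9.3], 0.54)]
[ 486.76121156 -403.96741209  418.09345544] [[-0.36278122  0.93186791  0.003462  ]
 [ 0.9318732   0.36277245  0.00291493]
 [ 0.00146041  0.00428363 -0.99998976]]
```

View pics/w2.png

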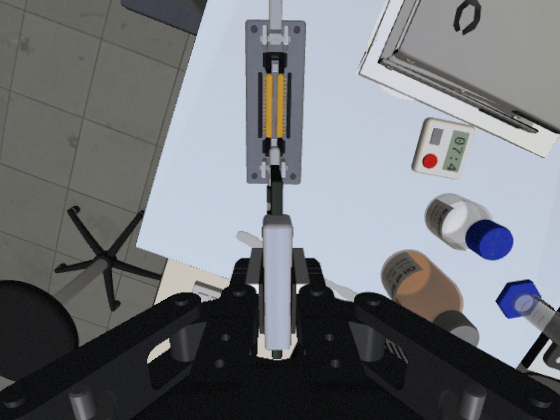

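```bash
python3 - <<'E'
from h import *
d=env.capture('wrist'); im=d["image"][:,:,::-1]
a=cv2.resize(im[0:195,235:315],None,fx=3,fy=3,interpolation=cv2.INTER_CUBIC)
b=cv2.resize(im[175:370,240:320],None,fx=3,fy=3,interpolation=cv2.INTER_CUBIC)
cv2.imwrite("pics/w2c.png",np.hstack([a,b]))
np.save("d2.npy",{k:v for k,v in d.items() if k!="image"},allow_pickle=True)
s=env.state();print(s['tcp_pos'],s['tcp_rot'])
E
```

```text
[ 486.80634376 -404.06894921  417.98912333] [[-0.36272129  0.93189168  0.00334183]
 [ 0.9318963   0.36271228  0.00301353]
 [ 0.00159616  0.00420731 -0.99998988]]
```

View pics/w2c.png

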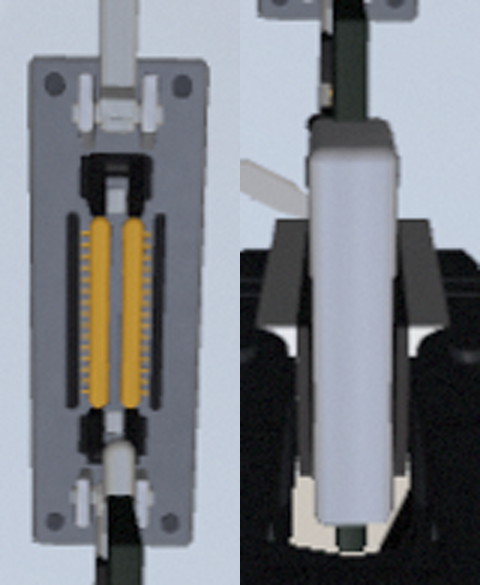

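```bash
python3 - <<'E'
from h import *
d=np.load("d2.npy",allow_pickle=True).item()
A=lambda L:[(235+x/3,y/3) for x,y in L]; B=lambda L:[(240+x/3,175+y/3) for x,y in L]
def rep(p,n):
    f=(p[0]+p[1])/2; b=(p[2]+p[3])/2; v=f-b
    print(n,p.mean(0).round(1),"yaw",np.degrees(np.arctan2(-v[0],v[1])).round(2),"len",np.linalg.norm(v).round(1),"w",np.linalg.norm(p[0]-p[1]).round(1),np.linalg.norm(p[2]-p[3]).round(1))
    return p.mean(0)
c=rep(onplane(d,A([(28,58),(209,58),(191,545),(33,545)]),14),"base")
h=rep(onplane(d,A([(54,84),(182,84),(168,521),(56,521)]),14),"holes")
g=rep(onplane(d,A([(82,154),(154,154),(145,460),(78,460)]),60),"guides")
k=rep(onplane(d,A([(90,219),(144,219),(141,409),(91,409)]),20),"contacts")
b=rep(onplane(d,B([(73,152),(155,152),(148,522),(77,522)]),269.5),"bar")
s=env.state(); print((s["tcp_rot"].T@(b-s["tcp_pos"])).round(2))
print("cam",-d["R"].T@d["t"])
E
```

```text
base [ 455.2 -329.4   14. ] yaw 20.34 len 173.8 w 63.3 62.3
holes [ 455.  -328.9   14. ] yaw 20.31 len 155.8 w 45.0 43.8
guides [ 455.5 -329.7   60. ] yaw 19.86 len 95.6 w 22.5 22.6
contacts [ 456.  -329.7   20. ] yaw 20.84 len 66.7 w 19.2 18.7
bar [ 487.3 -402.9  269.5] yaw 21.13 len 57.6 w 10.5 10.4
[  0.7    0.27 148.49]
cam [ 461.06977161 -337.84979997  385.89873477]
```

```bash
python3 - <<'E'
from h import *
plan((455.2,-329.2,320),20.4)
plan((455.2,-329.2,291),20.4)
E
```

```text
shift [0.0811, -0.0027, 0.0981] rot [0.0042, -0.0016, 0.0151] rows>= 3.1
shift [0.081, -0.0028, 0.1271] rot [0.0042, -0.0016, 0.0151] rows>= 3.6
```

Request:
carry_out([
  [0.005,0.03,-0.001,0,0.004,-0.002,0.015],
  [0.005,0.06,-0.002,0,0.004,-0.002,0.015],
  [0.005,0.081,-0.003,0.01,0.004,-0.002,0.015],
  [0.005,0.081,-0.003,0.04,0.004,-0.002,0.015],
  [0.005,0.081,-0.003,0.07,0.004,-0.002,0.015],
  [0.005,0.081,-0.003,0.098,0.004,-0.002,0.015],
  [0.005,0.081,-0.003,0.098,0.004,-0.002,0.015],
  [0.005,0.081,-0.003,0.098,0.004,-0.002,0.015],
  [0.005,0.081,-0.003,0.098,0.004,-0.002,0.015],
  [0.005,0.081,-0.003,0.098,0.004,-0.002,0.015],
])

```text
t: 7.87
tcp_pos: [455.9, -330.5, 322.2]
tcp_rot: [[-0.348, 0.937, 0.004], [0.937, 0.348, -0.003], [-0.004, 0.002, -1.0]]
ft_force: [0.4, -1.1, -4.2]
grip_width: 10.9
grip_force: 59.8
```

```bash
python3 - <<'E'
from h import *
d=env.capture('wrist'); im=d["image"][:,:,::-1]
cv2.imwrite("pics/w3.png",cv2.resize(im[60:400,140:420],None,fx=1.7,fy=1.7,interpolation=cv2.INTER_CUBIC))
s=env.state();print(s['tcp_pos'],s['tcp_rot'],s['ft_force'])
plan((455.2,-329.2,291),20.4)
# predicted board bottom/bar and dock features
R=Ro.from_euler('z',20.3,degrees=True).as_matrix(); c=np.array([455.2,-329.2,0])
pts=[(32,88,14),(-32,88,14),(32,-88,14),(-32,-88,14),(0,47,60),(0,34,60),(0,-34,60),(0,-47,60)]
print(((proj(d,[c+R@np.array(p) for p in pts])-[140,60])*1.7).round(0).tolist())
E
```

```text
[ 455.75250993 -330.34984744  322.06444169] [[-0.34839771  0.93734072  0.00337754]
 [ 0.93733826  0.34840766 -0.00301438]
 [-0.00400227  0.00211569 -0.99998975]] [ 0.4333811  -0.62860774 -3.92114196]
shift [0.0014, -0.0002, 0.0311] rot [0.0021, 0.004, -0.0002] rows>= 0.7
[[298.0, 49.0], [165.0, 49.0], [287.0, 377.0], [175.0, 377.0], [231.0, 144.0], [231.0, 176.0], [231.0, 323.0], [231.0, 349.0]]
```

View pics/w3.png

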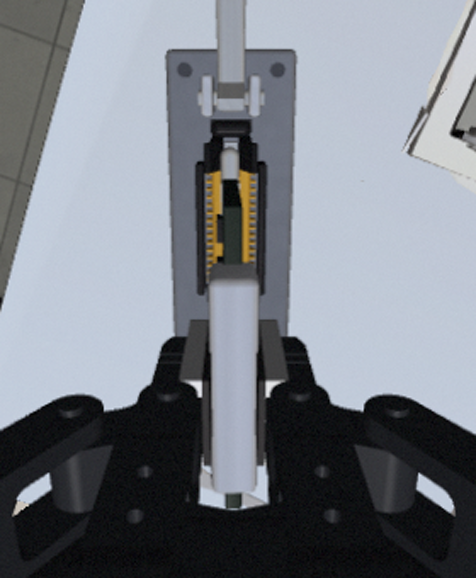

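```bash
python3 - <<'E'
from h import *
d=env.capture('wrist'); s=env.state(); R=s["tcp_rot"]
for p in [(55,0,204.5),(30,0,148.5),(-30,0,148.5),(30,6,148.5),(30,-6,148.5)]:
    print(p,((proj(d,[s["tcp_pos"]+R@np.array(p)])-[140,60])*1.7).round(1))
E
```

```text
(55, 0, 204.5) [[232.6 143. ]]
(30, 0, 148.5) [[232.5 277.8]]
(-30, 0, 148.5) [[232.5 495.6]]
(30, 6, 148.5) [[259.  277.8]]
(30, -6, 148.5) [[206.  277.8]]
```

Request:
carry_out([
  [0.005,0.0014,0,0.005,0.002,0.004,0],
  [0.005,0.0014,0,0.015,0.002,0.004,0],
  [0.005,0.0014,0,0.025,0.002,0.004,0],
  [0.005,0.0014,0,0.034,0.002,0.004,0],
  [0.005,0.0014,0,0.042,0.002,0.004,0],
  [0.005,0.0014,0,0.048,0.002,0.004,0],
  [0.005,0.0014,0,0.052,0.002,0.004,0],
  [0.005,0.0014,0,0.052,0.002,0.004,0],
  [0.005,0.0014,0,0.052,0.002,0.004,0],
])

```text
t: 8.72
tcp_pos: [454.7, -328.1, 267.3]
tcp_rot: [[-0.348, 0.937, -0.003], [0.937, 0.348, 0.004], [0.005, -0.002, -1.0]]
ft_force: [1.6, 0.8, -5.5]
grip_width: 11.1
grip_force: 59.5
```

```bash
python3 - <<'E'
from h import *
s=env.state();print(s['tcp_pos'],s['tcp_rot'],s['ft_force'],s['wrist_torque'])
plan((455.2,-329.2,256),20.4)
E
```

```text
[ 454.70123723 -328.13596554  267.30907264] [[-0.34833213  0.93736493 -0.00342113]
 [ 0.93735776  0.34834435  0.00407871]
 [ 0.00501497 -0.00178608 -0.99998583]] [ 1.56436195  0.81007243 -5.508719  ] [ 0.19898914 -0.3895246  -0.08049357]
shift [-0.0012, 0.0001, 0.0113] rot [-0.0018, -0.005, -0.0002] rows>= 0.3
```

Request:
carry_out([
  [0.005,-0.001,0,0.004,-0.001,-0.003,0],
  [0.005,-0.001,0,0.008,-0.001,-0.003,0],
  [0.005,-0.001,0,0.011,-0.001,-0.003,0],
  [0.005,-0.001,0,0.011,-0.001,-0.003,0],
  [0.005,-0.001,0,0.011,-0.001,-0.003,0],
  [0.005,-0.001,0,0.011,-0.001,-0.003,0],
])

```text
t: 9.22
tcp_pos: [455.0, -329.1, 256.7]
tcp_rot: [[-0.348, 0.937, -0.001], [0.937, 0.348, 0.001], [0.001, -0.001, -1.0]]
ft_force: [2.1, 0.5, -7.3]
grip_width: 11.0
grip_force: 59.5
```

```bash
python3 - <<'E'
from h import *
s=env.state();print(s['tcp_pos'],s['tcp_rot'][2],s['ft_force'],s['wrist_torque'])
plan((455.2,-329.2,246),20.4)
E
```

```text
[ 454.95616178 -329.14533422  256.67654481] [ 1.14457820e-03 -6.70439381e-04 -9.99999120e-01] [ 2.10037091  0.49796593 -7.31611116] [ 0.08709149 -0.43400005 -0.0533886 ]
shift [-0.0001, 0.0002, 0.0107] rot [-0.0007, -0.0011, -0.0002] rows>= 0.3
```

Request:
carry_out([
  [0.005,0,0,0.002,0,-0.001,0],
  [0.005,0,0,0.004,0,-0.001,0],
  [0.005,0,0,0.006,0,-0.001,0],
  [0.005,0,0,0.006,0,-0.001,0],
  [0.005,0,0,0.006,0,-0.001,0],
])

```text
t: 9.63
tcp_pos: [454.9, -329.2, 250.7]
tcp_rot: [[-0.348, 0.937, -0.001], [0.937, 0.348, -0.0], [0.0, -0.001, -1.0]]
ft_force: [1.8, 0.3, -5.6]
grip_width: 10.6
grip_force: 59.6
```

Request:
carry_out([
  [0.005,0,0,0.001,0,0,0],
  [0.005,0,0,0.002,0,0,0],
  [0.005,0,0,0.002,0,0,0],
])

```text
t: 9.88
tcp_pos: [454.9, -329.1, 248.8]
tcp_rot: [[-0.348, 0.937, -0.001], [0.937, 0.348, 0.0], [0.0, -0.001, -1.0]]
ft_force: [2.7, 1.4, -3.7]
grip_width: 10.9
grip_force: 59.9
```

Request:
carry_out([
  [0.005,0,0,0.001,0,0,0],
  [0.005,0,0,0.0015,0,0,0],
  [0.005,0,0,0.0015,0,0,0],
])

```text
t: 10.13
tcp_pos: [454.9, -329.0, 247.3]
tcp_rot: [[-0.348, 0.937, -0.001], [0.937, 0.348, 0.0], [0.0, -0.001, -1.0]]
ft_force: [1.5, 1.7, -3.4]
grip_width: 10.8
grip_force: 60.0
```

Request:
carry_out([
  [0.005,0,0,0.0005,0,0,0],
  [0.005,0,0,0.001,0,0,0],
  [0.005,0,0,0.001,0,0,0],
])

```text
t: 10.38
tcp_pos: [454.9, -329.1, 246.8]
tcp_rot: [[-0.349, 0.937, -0.0], [0.937, 0.349, -0.0], [-0.0, -0.001, -1.0]]
ft_force: [2.2, 2.4, 1.9]
grip_width: 10.7
grip_force: 60.6
```

Request:
carry_out([
  [0.005,0,0,0.0005,0,0,0],
  [0.005,0,0,0.001,0,0,0],
  [0.005,0,0,0.001,0,0,0],
])

```text
t: 10.63
tcp_pos: [455.1, -329.1, 246.2]
tcp_rot: [[-0.348, 0.937, 0.0], [0.937, 0.348, -0.0], [-0.001, -0.0, -1.0]]
ft_force: [1.4, 4.8, 5.5]
grip_width: 10.8
grip_force: 61.2
```

Request:
carry_out([
  [0.02,0,0,0,0,0,0],
  [0.04,0,0,0,0,0,0],
  [0.04,0,0,0,0,0,0],
  [0.04,0,0,0,0,0,0],
  [0.04,0,0,0,0,0,0],
  [0.04,0,0,-0.02,0,0,0],
  [0.04,0,0,-0.06,0,0,0],
  [0.04,0,0,-0.1,0,0,0],
  [0.04,0,0,-0.13,0,0,0],
  [0.04,0,0,-0.13,0,0,0],
  [0.04,0,0,-0.13,0,0,0],
])

```text
t: 11.55
tcp_pos: [455.2, -329.5, 377.4]
tcp_rot: [[-0.349, 0.937, 0.002], [0.937, 0.349, -0.004], [-0.004, 0.001, -1.0]]
ft_force: [0.5, 0.8, -0.0]
grip_width: 40.0
grip_force: 0.0
```

```bash
python3 - <<'E'
from h import *
d=snap('wrist','w4.png')
s=env.state();print(s['tcp_pos'],s['tcp_rot'][2],s['ft_force'],s['wrist_torque'])
T=["board","board_bar","lever_left_tip","lever_right_tip","lever_left_hinge","lever_right_hinge"]
spots('wrist',*T)
for c in("scene","top"):
    print(c);env.capture(c); spots(c,*T)
E
```

```text
[ 454.73125688 -329.10029051  375.48854364] [-6.52838783e-04 -9.24130204e-04 -9.99999360e-01] [-0.69803192  0.19776341  0.22378519] [-0.06055517  0.00830914 -0.01630235]
board [([449.8, -329.4, 91.5], 0.66), ([454.3, -330.8, 15.1], 0.56)]
board_bar [([451.5, -333.6, 93.5], 0.67)]
lever_left_tip [([417.5, -213.4, 65.2], 0.58)]
lever_right_tip [([495.0, -438.2, 67.7], 0.81), ([415.9, -211.0, 63.5], 0.38)]
lever_left_hinge [([432.4, -269.0, 34.4], 0.83)]
lever_right_hinge [([474.2, -390.8, 29.0], 0.87)]
scene
board [([453.8, -330.4, 17.6], 0.59)]
board_bar [([451.3, -327.9, 91.4], 0.65), ([403.6, 157.8, -1.9], 0.37)]
lever_left_tip [([414.9, -215.3, 64.1], 0.59)]
lever_right_tip []
lever_left_hinge [([433.0, -266.1, 32.4], 0.83), ([412.8, -214.7, 63.1], 0.6)]
lever_right_hinge [([474.5, -391.1, 33.0], 0.9)]
top
board [([403.1, 156.6, 1.0], 0.68), ([449.2, -333.2, 18.7], 0.48)]
board_bar [([450.6, -331.0, 88.8], 0.43)]
lever_left_tip []
lever_right_tip []
lever_left_hinge []
lever_right_hinge [([476.7, -390.7, 29.3], 0.81)]
```

View pics/w4.png

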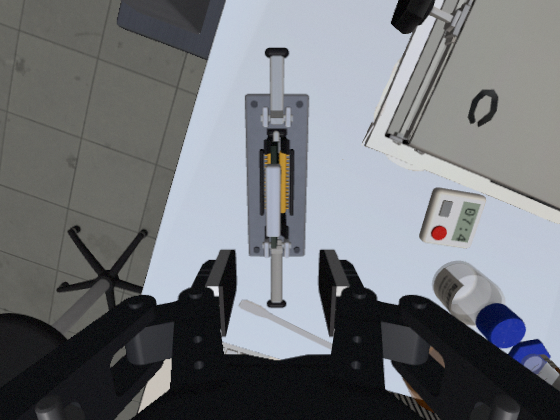

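```bash
cat >> h.py <<'E'
C=np.array([455.2,-329.2]); A=np.radians(20.3)
def dock(y,tipz): # TCP for fingertip at dock y, height tipz
    return (C[0]-y*np.sin(A),C[1]+y*np.cos(A),tipz+173)
def rd():
    s=env.state(); p=s['tcp_pos']; w=p[:2]-C; f=s['ft_force']
    print("t",s['t'],"dock x %.1f y %.1f tipz %.1f"%(w@[np.cos(A),np.sin(A)],w@[-np.sin(A),np.cos(A)],p[2]-173),"F x %.1f y %.1f z %.1f"%(f[:2]@[np.cos(A),np.sin(A)],f[:2]@[-np.sin(A),np.cos(A)],f[2]))
E
python3 -c "
from h import *
plan(dock(150,120),20.4);plan(dock(150,50),20.4);rd()"
```

```text
shift [0.1499, 0.0005, 0.0824] rot [-0.0009, 0.0001, 0.0] rows>= 4.1
shift [0.1499, 0.0006, 0.1524] rot [-0.0009, 0.0001, 0.0] rows>= 5.1
t 12.6 dock x -0.2 y 0.1 tipz 202.4 F x -0.4 y 0.3 z -0.8
```

Request:
carry_out([
  [0.0,0.04,0,0,0,0,0],
  [0.0,0.08,0,0.01,0,0,0],
  [0.0,0.12,0,0.04,0,0,0],
  [0.0,0.15,0,0.07,0,0,0],
  [0.0,0.15,0,0.1,0,0,0],
  [0.0,0.15,0,0.13,0,0,0],
  [0.0,0.15,0,0.152,0,0,0],
  [0.0,0.15,0,0.152,0,0,0],
  [0.0,0.15,0,0.152,0,0,0],
  [0.0,0.15,0,0.152,0,0,0],
  [0.0,0.15,0,0.152,0,0,0],
])

```text
t: 13.52
tcp_pos: [403.4, -189.3, 224.9]
tcp_rot: [[-0.348, 0.937, 0.002], [0.937, 0.348, -0.002], [-0.003, 0.001, -1.0]]
ft_force: [-0.3, -0.1, 0.1]
grip_width: 0.4
grip_force: 0.0
```

```bash
python3 - <<'E'
from h import *
d=env.capture('wrist'); im=d["image"][:,:,::-1]
cv2.imwrite("pics/w5.png",im); rd()
E
```

```text
t 13.5667 dock x -0.1 y 149.3 tipz 51.8 F x 0.1 y -0.6 z 0.1
```

View pics/w5.png

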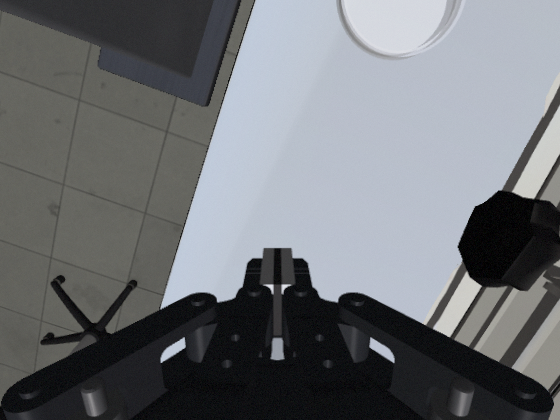

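Request:
carry_out([
  [0.0,-0.004,0,0,0,0,0],
  [0.0,-0.008,0,0,0,0,0],
  [0.0,-0.011,0,0,0,0,0],
  [0.0,-0.014,0,0,0,0,0],
  [0.0,-0.017,0,-0.002,0,0,0],
  [0.0,-0.02,0,-0.005,0,0,0],
  [0.0,-0.023,0,-0.008,0,0,0],
  [0.0,-0.026,0,-0.011,0,0,0],
  [0.0,-0.026,0,-0.011,0,0,0],
])

```text
t: 14.32
tcp_pos: [409.7, -210.3, 233.7]
tcp_rot: [[-0.347, 0.938, -0.007], [0.938, 0.347, 0.009], [0.011, -0.004, -1.0]]
ft_force: [-2.0, 9.6, 3.2]
grip_width: 0.0
grip_force: 4.9
```

```bash
python3 -c "
from h import *
rd(); env.capture('wrist'); spots('wrist','lever_left_tip')
env.capture('scene'); spots('scene','lever_left_tip')"
```

```text
t 14.3167 dock x -1.4 y 127.3 tipz 60.7 F x 1.5 y 9.7 z 3.2
lever_left_tip []
lever_left_tip []
```

Request:
carry_out([
  [0.0,0,0,0,0,0,0],
  [0.0,0,0,0,0,0,0],
  [0.0,0,0,0,0,0,0],
])

```text
t: 14.77
tcp_pos: [409.6, -210.2, 233.5]
tcp_rot: [[-0.347, 0.938, -0.007], [0.938, 0.347, 0.008], [0.01, -0.004, -1.0]]
ft_force: [-1.7, 9.5, 3.5]
grip_width: -0.0
grip_force: 4.7
```

```bash
python3 -c "
from h import *
rd(); s=env.state(); print(s['wrist_torque'],s['tcp_rot'][2])
d=snap('scene','s5.png',6,(340,160,440,240)); print(proj(d,[list(dock(122,-112)),list(dock(0,-173+96))]))"
```

```text
t 14.7667 dock x -1.5 y 127.4 tipz 60.5 F x 1.7 y 9.5 z 3.5
[ 1.47225254  0.37524676 -0.02222911] [ 0.01022045 -0.0040345  -0.99993963]
[[375.09679294 207.05414687]
 [386.69014452 178.13337449]]
```

View pics/s5.png

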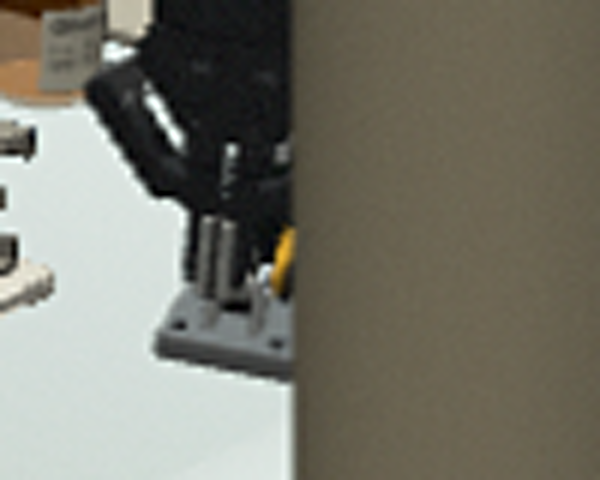

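Request:
carry_out([
  [0.0,-0.001,0,-0.001,0,0,0],
  [0.0,-0.002,0,-0.003,0,0,0],
  [0.0,-0.003,0,-0.005,0,0,0],
  [0.0,-0.003,0,-0.005,0,0,0],
])

```text
t: 15.15
tcp_pos: [410.9, -213.6, 238.6]
tcp_rot: [[-0.348, 0.938, -0.007], [0.938, 0.348, 0.007], [0.009, -0.004, -1.0]]
ft_force: [-2.3, 7.6, 2.8]
grip_width: 0.2
grip_force: 3.8
```

```bash
cat >> h.py <<'E'
def ct():
    rd(); s=env.state(); f=s['ft_force']; m=s['wrist_torque']; u=np.array([-np.sin(A),np.cos(A),0]); x=np.array([np.cos(A),np.sin(A),0])
    print("contact z %.1f"%(s['tcp_pos'][2]-1000*(m@x)/(f@u)),"mz",m[2].round(2),"tilt",s['tcp_rot'][2].round(4),"joints",s['joint_positions'].round(1))
E
python3 -c "
from h import *
ct()
env.capture('wrist'); spots('wrist','lever_left_tip','lever_left_hinge','board_bar')"
```

```text
t 15.15 dock x -1.4 y 123.8 tipz 65.6 F x 0.5 y 8.0 z 2.8
contact z 87.7 mz -0.0 tilt [ 0.0087 -0.0041 -1.    ] joints [-3.610e+01  1.580e+01  1.134e+02  1.000e-01  5.130e+01 -5.650e+01]
lever_left_tip []
lever_left_hinge [([430.6, -270.9, 34.3], 0.75)]
board_bar []
```

Request:
carry_out([
  [0.0,-0.002,0,-0.002,0,0,0],
  [0.0,-0.004,0,-0.004,0,0,0],
  [0.0,-0.006,0,-0.006,0,0,0],
  [0.0,-0.008,0,-0.008,0,0,0],
  [0.0,-0.008,0,-0.008,0,0,0],
])

```text
t: 15.77
tcp_pos: [413.9, -221.4, 246.9]
tcp_rot: [[-0.348, 0.938, -0.006], [0.938, 0.348, 0.006], [0.008, -0.004, -1.0]]
ft_force: [-2.0, 6.9, 1.8]
grip_width: -0.0
grip_force: 3.5
```

```bash
python3 -c "
from h import *
ct()"
```

```text
t 15.7667 dock x -1.3 y 115.4 tipz 73.9 F x 0.5 y 7.1 z 1.8
contact z 83.9 mz 0.01 tilt [ 0.0079 -0.0038 -1.    ] joints [-3.670e+01  1.560e+01  1.121e+02  1.000e-01  5.280e+01 -5.710e+01]
```

Request:
carry_out([
  [0.0,-0.0015,0,-0.001,0,0,0],
  [0.0,-0.003,0,-0.002,0,0,0],
  [0.0,-0.004,0,-0.003,0,0,0],
  [0.0,-0.004,0,-0.003,0,0,0],
])

```text
t: 16.1
tcp_pos: [415.4, -225.2, 249.8]
tcp_rot: [[-0.348, 0.938, -0.006], [0.938, 0.348, 0.006], [0.007, -0.004, -1.0]]
ft_force: [-2.0, 6.5, 1.6]
grip_width: -0.3
grip_force: 3.3
```

Request:
carry_out([
  [0.0,-0.0015,0,-0.001,0,0,0],
  [0.0,-0.003,0,-0.002,0,0,0],
  [0.0,-0.004,0,-0.002,0,0,0],
  [0.0,-0.004,0,-0.002,0,0,0],
])

```text
t: 16.43
tcp_pos: [416.9, -229.2, 251.8]
tcp_rot: [[-0.348, 0.938, -0.005], [0.938, 0.348, 0.005], [0.007, -0.003, -1.0]]
ft_force: [-2.1, 6.1, 1.9]
grip_width: -0.2
grip_force: 3.0
```

```bash
python3 -c "
from h import *
ct()"
```

```text
t 16.4333 dock x -1.2 y 107.1 tipz 78.8 F x 0.2 y 6.5 z 1.9
contact z 102.1 mz -0.03 tilt [ 0.0068 -0.0032 -1.    ] joints [-3.72e+01  1.57e+01  1.11e+02  1.00e-01  5.37e+01 -5.76e+01]
```

Request:
carry_out([
  [0.0,-0.001,0,-0.001,0,0,0],
  [0.0,-0.002,0,-0.001,0,0,0],
  [0.0,-0.002,0,-0.001,0,0,0],
])

```text
t: 16.68
tcp_pos: [417.8, -231.3, 252.9]
tcp_rot: [[-0.348, 0.937, -0.005], [0.937, 0.348, 0.004], [0.006, -0.003, -1.0]]
ft_force: [-2.0, 5.3, 1.5]
grip_width: -0.1
grip_force: 2.8
```

Request:
carry_out([
  [0.0,-0.001,0,-0.001,0,0,0],
  [0.0,-0.002,0,-0.001,0,0,0],
  [0.0,-0.002,0,-0.001,0,0,0],
])

```text
t: 16.93
tcp_pos: [418.8, -233.6, 254.0]
tcp_rot: [[-0.348, 0.937, -0.004], [0.937, 0.348, 0.003], [0.004, -0.003, -1.0]]
ft_force: [-1.3, 4.7, 1.5]
grip_width: 0.3
grip_force: 2.7
```

Request:
carry_out([
  [0.0,-0.001,0,-0.001,0,0,0],
  [0.0,-0.002,0,-0.001,0,0,0],
  [0.0,-0.002,0,-0.001,0,0,0],
])

```text
t: 17.18
tcp_pos: [419.8, -235.9, 255.1]
tcp_rot: [[-0.348, 0.937, -0.003], [0.937, 0.348, 0.002], [0.003, -0.002, -1.0]]
ft_force: [-2.9, 5.0, 1.0]
grip_width: -0.2
grip_force: 2.5
```

Request:
carry_out([
  [0.0,-0.001,0,0,0,0,0],
  [0.0,-0.002,0,-0.001,0,0,0],
  [0.0,-0.002,0,-0.001,0,0,0],
])

```text
t: 17.43
tcp_pos: [420.7, -238.1, 256.2]
tcp_rot: [[-0.348, 0.937, -0.002], [0.937, 0.348, 0.001], [0.001, -0.002, -1.0]]
ft_force: [-1.5, 5.0, -0.3]
grip_width: 0.0
grip_force: 2.3
```

Request:
carry_out([
  [0.0,-0.001,0,0,0,0,0],
  [0.0,-0.002,0,0,0,0,0],
  [0.0,-0.002,0,0,0,0,0],
])

```text
t: 17.68
tcp_pos: [421.5, -239.9, 256.3]
tcp_rot: [[-0.348, 0.937, -0.002], [0.937, 0.348, 0.001], [0.002, -0.001, -1.0]]
ft_force: [-2.8, 4.8, 2.0]
grip_width: -0.2
grip_force: 2.7
```

```bash
python3 -c "
from h import *
ct()
for c in('scene','top','wrist'):
    env.capture(c); print(c); spots(c,'lever_left_tip','lever_right_tip','lever_left_hinge','board_bar','board')"
```

```text
t 17.6833 dock x -0.6 y 95.5 tipz 83.3 F x -1.0 y 5.5 z 2.0
contact z 104.7 mz -0.01 tilt [ 0.0016 -0.0014 -1.    ] joints [-37.9  16.  109.7  -0.   54.4 -58.2]
scene
lever_left_tip [([429.3, -253.0, 94.6], 0.43)]
lever_right_tip []
lever_left_hinge [([427.6, -266.7, 31.1], 0.72)]
board_bar [([429.6, -267.4, 34.7], 0.67), ([455.4, -327.1, 90.5], 0.57)]
board [([456.9, -330.7, 18.4], 0.44)]
top
lever_left_tip []
lever_right_tip [([495.4, -439.0, 69.4], 0.55)]
lever_left_hinge [([431.9, -266.4, 32.4], 0.5)]
board_bar []
board []
wrist
lever_left_tip []
lever_right_tip []
lever_left_hinge []
board_bar []
board [([456.9, -327.3, 17.3], 0.46)]
```

Request:
carry_out([
  [0.0,-0.001,0,0,0,0,0],
  [0.0,-0.0015,0,0,0,0,0],
  [0.0,-0.0015,0,0,0,0,0],
])

```text
t: 18.83
tcp_pos: [421.9, -241.0, 256.3]
tcp_rot: [[-0.348, 0.937, -0.002], [0.937, 0.348, 0.002], [0.002, -0.001, -1.0]]
ft_force: [-2.4, 5.3, 1.8]
grip_width: 0.0
grip_force: 3.1
```

Request:
carry_out([
  [0.0,-0.001,0,0,0,0,0],
  [0.0,-0.0015,0,0,0,0,0],
  [0.0,-0.0015,0,0,0,0,0],
])

```text
t: 19.08
tcp_pos: [422.4, -242.2, 256.3]
tcp_rot: [[-0.348, 0.937, -0.002], [0.937, 0.348, 0.002], [0.003, -0.001, -1.0]]
ft_force: [-2.0, 6.0, 1.6]
grip_width: -0.0
grip_force: 3.4
```

Request:
carry_out([
  [0.0,-0.001,0,0,0,0,0],
  [0.0,-0.0015,0,0,0,0,0],
  [0.0,-0.0015,0,0,0,0,0],
])

```text
t: 19.33
tcp_pos: [422.9, -243.6, 256.3]
tcp_rot: [[-0.348, 0.937, -0.002], [0.937, 0.348, 0.002], [0.003, -0.001, -1.0]]
ft_force: [-2.2, 6.5, 3.0]
grip_width: 0.2
grip_force: 3.3
```

Request:
carry_out([
  [0.0,-0.001,0,0,0,0,0],
  [0.0,-0.0015,0,0,0,0,0],
  [0.0,-0.0015,0,0,0,0,0],
])

```text
t: 19.58
tcp_pos: [423.4, -245.0, 256.2]
tcp_rot: [[-0.348, 0.937, -0.002], [0.937, 0.348, 0.002], [0.003, -0.002, -1.0]]
ft_force: [-2.9, 5.8, 2.1]
grip_width: 0.2
grip_force: 3.3
```

Request:
carry_out([
  [0.0,-0.001,0,0,0,0,0],
  [0.0,-0.0015,0,0,0,0,0],
  [0.0,-0.0015,0,0,0,0,0],
])

```text
t: 19.83
tcp_pos: [424.0, -246.5, 256.3]
tcp_rot: [[-0.348, 0.937, -0.002], [0.937, 0.348, 0.002], [0.003, -0.001, -1.0]]
ft_force: [-2.8, 6.2, 2.8]
grip_width: 0.1
grip_force: 3.1
```

Request:
carry_out([
  [0.0,-0.001,0,0,0,0,0],
  [0.0,-0.0015,0,0,0,0,0],
  [0.0,-0.0015,0,0,0,0,0],
])

```text
t: 20.08
tcp_pos: [424.5, -248.0, 256.3]
tcp_rot: [[-0.348, 0.937, -0.002], [0.937, 0.348, 0.002], [0.002, -0.001, -1.0]]
ft_force: [-3.2, 5.6, 1.8]
grip_width: -0.1
grip_force: 3.1
```

```bash
python3 -c "
from h import *
ct()"
```

```text
t 20.0833 dock x -0.6 y 86.8 tipz 83.3 F x -1.1 y 6.4 z 1.8
contact z 102.2 mz -0.04 tilt [ 0.0024 -0.0014 -1.    ] joints [-38.4  16.5 108.9   0.   54.8 -58.8]
```

Request:
carry_out([
  [0.0,-0.001,0,0,0,0,0],
  [0.0,-0.0015,0,0,0,0,0],
  [0.0,-0.0015,0,0,0,0,0],
])

```text
t: 20.33
tcp_pos: [425.0, -249.2, 256.3]
tcp_rot: [[-0.348, 0.937, -0.002], [0.937, 0.348, 0.002], [0.003, -0.001, -1.0]]
ft_force: [-2.1, 6.4, 2.8]
grip_width: -0.3
grip_force: 3.4
```

Request:
carry_out([
  [0.0,-0.001,0,0,0,0,0],
  [0.0,-0.0015,0,0,0,0,0],
  [0.0,-0.0015,0,0,0,0,0],
])

```text
t: 20.58
tcp_pos: [425.3, -250.3, 256.2]
tcp_rot: [[-0.348, 0.938, -0.003], [0.938, 0.348, 0.003], [0.004, -0.002, -1.0]]
ft_force: [-2.6, 7.0, 2.4]
grip_width: 0.3
grip_force: 3.9
```

Request:
carry_out([
  [0.0,-0.001,0,0,0,0,0],
  [0.0,-0.0015,0,0,0,0,0],
  [0.0,-0.0015,0,0,0,0,0],
])

```text
t: 20.83
tcp_pos: [425.6, -251.3, 256.0]
tcp_rot: [[-0.348, 0.938, -0.004], [0.938, 0.348, 0.004], [0.005, -0.002, -1.0]]
ft_force: [-2.0, 7.8, 2.6]
grip_width: -0.0
grip_force: 4.4
```

```bash
python3 -c "
from h import *
ct()
for c in('scene',):
    env.capture(c); print(c); spots(c,'lever_left_tip','lever_left_hinge','board_bar','board')"
```

```text
t 20.8333 dock x -0.7 y 83.3 tipz 83.0 F x 0.8 y 8.0 z 2.6
contact z 75.1 mz -0.02 tilt [ 0.0054 -0.0019 -1.    ] joints [-3.870e+01  1.680e+01  1.085e+02  1.000e-01  5.500e+01 -5.910e+01]
scene
lever_left_tip [([435.3, -264.1, 97.2], 0.5)]
lever_left_hinge [([431.4, -268.1, 32.1], 0.64)]
board_bar []
board [([456.6, -330.9, -0.2], 0.48), ([454.5, -329.2, 17.1], 0.41)]
```

Request:
carry_out([
  [0.0,-0.001,0,0,0,0,0],
  [0.0,-0.0015,0,0,0,0,0],
  [0.0,-0.0015,0,0,0,0,0],
])

```text
t: 21.33
tcp_pos: [425.9, -252.3, 255.9]
tcp_rot: [[-0.348, 0.938, -0.004], [0.938, 0.348, 0.006], [0.007, -0.002, -1.0]]
ft_force: [-2.2, 9.6, 2.5]
grip_width: -0.3
grip_force: 5.0
```

Request:
carry_out([
  [0.0,-0.001,0,0,0,0,0],
  [0.0,-0.0015,0,0,0,0,0],
  [0.0,-0.0015,0,0,0,0,0],
])

```text
t: 21.58
tcp_pos: [426.2, -253.3, 255.8]
tcp_rot: [[-0.348, 0.938, -0.005], [0.938, 0.348, 0.007], [0.008, -0.002, -1.0]]
ft_force: [-3.4, 10.7, 3.2]
grip_width: 0.3
grip_force: 5.6
```

```bash
python3 -c "
from h import *
ct()"
```

```text
t 21.5833 dock x -0.8 y 81.2 tipz 82.8 F x 0.6 y 11.2 z 3.2
contact z 97.7 mz -0.05 tilt [ 0.0082 -0.0025 -1.    ] joints [-3.880e+01  1.690e+01  1.083e+02  1.000e-01  5.520e+01 -5.920e+01]
```

Request:
carry_out([
  [0.0,-0.001,0,0,0,0,0],
  [0.0,-0.002,0,0,0,0,0],
  [0.0,-0.002,0,0,0,0,0],
])

```text
t: 21.83
tcp_pos: [426.7, -254.7, 255.6]
tcp_rot: [[-0.347, 0.938, -0.006], [0.938, 0.347, 0.008], [0.01, -0.003, -1.0]]
ft_force: [-2.8, 11.7, 3.5]
grip_width: 0.3
grip_force: 6.3
```

Request:
carry_out([
  [0.0,-0.001,0,0,0,0,0],
  [0.0,-0.002,0,0,0,0,0],
  [0.0,-0.002,0,0,0,0,0],
])

```text
t: 22.08
tcp_pos: [427.0, -256.0, 255.4]
tcp_rot: [[-0.347, 0.938, -0.007], [0.938, 0.347, 0.01], [0.012, -0.003, -1.0]]
ft_force: [-3.5, 13.3, 3.9]
grip_width: -0.1
grip_force: 7.1
```

```bash
python3 -c "
from h import *
ct()"
```

```text
t 22.0833 dock x -1.0 y 78.4 tipz 82.4 F x 1.3 y 13.6 z 3.9
contact z 88.8 mz 0.04 tilt [ 0.0119 -0.0033 -0.9999] joints [-39.   17.2 108.    0.2  55.5 -59.5]
```

Request:
carry_out([
  [0.0,0.001,0,0,0,0,0],
  [0.0,0.002,0,0,0,0,0],
  [0.0,0.002,0,0,0,0,0],
])

```text
t: 22.33
tcp_pos: [426.8, -255.3, 255.4]
tcp_rot: [[-0.348, 0.937, -0.006], [0.937, 0.348, 0.006], [0.008, -0.003, -1.0]]
ft_force: [-2.3, 9.3, 0.6]
grip_width: 0.1
grip_force: 5.0
```

```bash
python3 -c "
from h import *
ct()"
```

```text
t 22.3333 dock x -1.0 y 79.2 tipz 82.4 F x 1.1 y 9.5 z 0.6
contact z 85.6 mz -0.01 tilt [ 0.0077 -0.0032 -1.    ] joints [-3.890e+01  1.710e+01  1.082e+02  1.000e-01  5.520e+01 -5.940e+01]
```

Request:
carry_out([
  [0.0,0.001,0,0,0,0,0],
  [0.0,0.002,0,0,0,0,0],
  [0.0,0.002,0,0,0,0,0],
])

```text
t: 22.58
tcp_pos: [426.6, -254.5, 255.6]
tcp_rot: [[-0.349, 0.937, -0.004], [0.937, 0.349, 0.003], [0.004, -0.003, -1.0]]
ft_force: [-3.1, 6.0, -1.7]
grip_width: -0.0
grip_force: 3.1
```

```bash
python3 -c "
from h import *
ct()"
```

```text
t 22.5833 dock x -0.9 y 79.9 tipz 82.6 F x -0.8 y 6.7 z -1.7
contact z 95.4 mz 0.01 tilt [ 0.004  -0.0027 -1.    ] joints [-38.8  17.  108.3  -0.   55.  -59.2]
```

Request:
carry_out([
  [0.0,-0.0015,0,0,0,0,0],
  [0.0,-0.003,0,0,0,0,0],
  [0.0,-0.004,0,0,0,0,0],
  [0.0,-0.0045,0,0,0,0,0],
  [0.0,-0.0045,0,0,0,0,0],
])

```text
t: 23.0
tcp_pos: [427.2, -256.4, 255.4]
tcp_rot: [[-0.347, 0.938, -0.007], [0.938, 0.347, 0.01], [0.012, -0.003, -1.0]]
ft_force: [-3.9, 14.0, 5.4]
grip_width: -0.2
grip_force: 7.3
```

```bash
echo '
def ft():
    s=env.state(); p=s["tcp_pos"]+173*s["tcp_rot"][:,2]; w=p[:2]-C; f=s["ft_force"]; u=[-np.sin(A),np.cos(A)]
    print("fingertip dock y %.2f z %.1f Fy %.1f Fz %.1f t %.1f"%(w@u,p[2],f[:2]@u,f[2],s["t"]))' >> h.py; python3 -c "
from h import *
ft()"
```

```text
fingertip dock y 80.06 z 82.4 Fy 14.4 Fz 5.4 t 23.0
```

Request:
carry_out([
  [0.0,-0.0005,0,0,0,0,0],
  [0.0,-0.001,0,0,0,0,0],
  [0.0,-0.001,0,0,0,0,0],
])

```text
t: 23.25
tcp_pos: [427.4, -257.0, 255.3]
tcp_rot: [[-0.347, 0.938, -0.008], [0.938, 0.347, 0.011], [0.013, -0.003, -1.0]]
ft_force: [-4.5, 14.7, 4.7]
grip_width: -0.2
grip_force: 7.6
```

```bash
python3 -c "
from h import *
ft()"
```

```text
fingertip dock y 79.54 z 82.4 Fy 15.3 Fz 4.7 t 23.2
```

Request:
carry_out([
  [0.0,0.004,0,0,0,0,0],
  [0.0,0.009,0,0,0,0,0],
  [0.0,0.009,0,-0.005,0,0,0],
  [0.0,0.009,0,-0.009,0,0,0],
  [0.0,0.006,0,-0.009,0,0,0],
  [0.0,0.004,0,-0.009,0,0,0],
  [0.0,0.003,0,-0.009,0,0,0],
  [0.0,0.002,0,-0.009,0,0,0],
  [0.0,0.002,0,-0.009,0,0,0],
  [0.0,0.002,0,-0.009,0,0,0],
])

```text
t: 24.08
tcp_pos: [428.5, -257.2, 267.0]
tcp_rot: [[-0.347, 0.938, -0.001], [0.938, 0.347, 0.005], [0.005, 0.001, -1.0]]
ft_force: [-2.0, 10.9, 14.1]
grip_width: -0.4
grip_force: 9.1
```

```bash
python3 -c "
from h import *
ft();ct()"
```

```text
fingertip dock y 77.62 z 94.0 Fy 10.9 Fz 14.1 t 24.1
t 24.0833 dock x -0.1 y 76.8 tipz 94.0 F x 1.9 y 10.9 z 14.1
contact z 89.2 mz 0.02 tilt [ 5.e-03  7.e-04 -1.e+00] joints [-39.   16.4 107.1   0.2  56.7 -59.5]
```

Request:
carry_out([
  [0.0,0,0,-0.005,0,0,0],
  [0.0,0.005,0,-0.01,0,0,0],
  [0.0,0.015,0,-0.02,0,0,0],
  [0.0,0.03,0,-0.03,0,0,0],
  [0.0,0.03,0,-0.06,0,0,0],
  [0.0,0,0,-0.09,0,0,0],
  [0.0,-0.04,0,-0.1,0,0,0],
  [0.0,-0.07,0,-0.1,0,0,0],
  [0.0,-0.07,0,-0.1,0,0,0],
  [0.0,-0.07,0,-0.1,0,0,0],
])

```text
t: 24.92
tcp_pos: [453.5, -325.7, 366.0]
tcp_rot: [[-0.347, 0.938, 0.0], [0.938, 0.347, -0.002], [-0.002, -0.0, -1.0]]
ft_force: [-0.1, -0.2, -0.3]
grip_width: 0.3
grip_force: 0.0
```

```bash
python3 - <<'E'
from h import *
ft()
def dk(p): w=np.array(p[:2])-C; return [round(float(v),1) for v in (w@[np.cos(A),np.sin(A)],w@[-np.sin(A),np.cos(A)],p[2])]
for c in("wrist","scene","top"):
    d=env.capture(c); print(c)
    if c=="wrist": cv2.imwrite("pics/w6.png",d["image"][:,:,::-1]); np.save("d6.npy",{k:v for k,v in d.items() if k!="image"},allow_pickle=True)
    for th in ["lever_left_tip","lever_left_hinge","lever_right_tip","lever_right_hinge","board_bar","board"]:
        print(th,[(dk(x["point"]),round(x["conf"],2)) for x in env.spot_point(th,c)[:2]])
E
```

```text
fingertip dock y 3.59 z 193.0 Fy -0.2 Fz -0.3 t 24.9
wrist
lever_left_tip [([3.1, 65.9, 96.0], 0.88)]
lever_left_hinge []
lever_right_tip []
lever_right_hinge [([-0.4, -64.2, 28.9], 0.8)]
board_bar [([-3.2, 3.0, 90.5], 0.65)]
board [([-1.3, 0.4, 13.5], 0.84)]
scene
lever_left_tip [([0.8, 66.5, 97.2], 0.52), ([62.0, 283.0, 5.1], 0.48)]
lever_left_hinge [([-1.8, 70.1, 31.1], 0.61)]
lever_right_tip []
lever_right_hinge [([-1.0, -66.2, 29.2], 0.76)]
board_bar [([-2.2, 4.8, 87.9], 0.58)]
board [([-0.6, -65.0, 32.3], 0.56), ([-0.7, -2.2, 20.0], 0.38)]
top
lever_left_tip []
lever_left_hinge []
lever_right_tip []
lever_right_hinge [([1.2, -62.3, 31.7], 0.5)]
board_bar [([-8.0, 1.5, 87.7], 0.58)]
board [([-3.9, -1.6, 21.2], 0.64)]
```

```bash
python3 -c "
from h import *
plan(dock(100,193),20.4);plan(dock(100,85.5),20.4);plan(dock(84,85.5),20.4)"
```

```text
shift [0.0949, 0.0004, -0.0007] rot [-0.0009, -0.0001, -0.0] rows>= 2.3
shift [0.0949, 0.0005, 0.1068] rot [-0.0009, -0.0001, -0.0] rows>= 3.4
shift [0.0789, 0.0004, 0.1068] rot [-0.0009, -0.0001, -0.0] rows>= 3.2
```

Request:
carry_out([
  [0.0,0.04,0,0,0,0,0],
  [0.0,0.075,0,0,0,0,0],
  [0.0,0.095,0,0.01,0,0,0],
  [0.0,0.097,0,0.04,0,0,0],
  [0.0,0.097,0,0.075,0,0,0],
  [0.0,0.095,0,0.1,0,0,0],
  [0.0,0.095,0,0.107,0,0,0],
  [0.0,0.09,0,0.107,0,0,0],
  [0.0,0.085,0,0.107,0,0,0],
  [0.0,0.081,0,0.107,0,0,0],
  [0.0,0.079,0,0.107,0,0,0],
  [0.0,0.077,0,0.107,0,0,0],
  [0.0,0.075,0,0.107,0,0,0],
  [0.0,0.075,0,0.107,0,0,0],
  [0.0,0.075,0,0.107,0,0,0],
])

```text
t: 27.22
tcp_pos: [426.1, -252.8, 258.5]
tcp_rot: [[-0.348, 0.938, -0.003], [0.938, 0.348, 0.004], [0.005, -0.002, -1.0]]
ft_force: [-1.5, 5.8, 1.4]
grip_width: 0.2
grip_force: 2.9
```

```bash
python3 -c "
from h import *
ft()"
```

```text
fingertip dock y 82.53 z 85.5 Fy 5.9 Fz 1.4 t 27.2
```

Request:
carry_out([
  [0.0,-0.001,0,0,0,0,0],
  [0.0,-0.002,0,0,0,0,0],
  [0.0,-0.003,0,0,0,0,0],
  [0.0,-0.003,0,0,0,0,0],
  [0.0,-0.003,0,0,0,0,0],
])

```text
t: 27.63
tcp_pos: [426.4, -254.4, 258.1]
tcp_rot: [[-0.348, 0.938, -0.006], [0.938, 0.348, 0.007], [0.009, -0.003, -1.0]]
ft_force: [-2.2, 9.0, 3.1]
grip_width: 0.4
grip_force: 4.7
```

```bash
python3 -c "
from h import *
ft()"
```

```text
fingertip dock y 81.71 z 85.1 Fy 9.2 Fz 3.1 t 27.6
```

Request:
carry_out([
  [0.0,-0.001,0,0,0,0,0],
  [0.0,-0.002,0,0,0,0,0],
  [0.0,-0.003,0,0,0,0,0],
  [0.0,-0.003,0,0,0,0,0],
])

```text
t: 27.97
tcp_pos: [426.9, -256.3, 257.8]
tcp_rot: [[-0.347, 0.938, -0.008], [0.938, 0.347, 0.01], [0.012, -0.003, -1.0]]
ft_force: [-4.0, 11.4, 4.7]
grip_width: 0.2
grip_force: 6.1
```

```bash
python3 -c "
from h import *
ft()"
```

```text
fingertip dock y 80.33 z 84.8 Fy 12.1 Fz 4.7 t 28.0
```

Request:
carry_out([
  [0.0,-0.001,0,0,0,0,0],
  [0.0,-0.002,0,0,0,0,0],
  [0.0,-0.002,0,0,0,0,0],
])

```text
t: 28.22
tcp_pos: [427.3, -257.6, 257.5]
tcp_rot: [[-0.347, 0.938, -0.009], [0.938, 0.347, 0.012], [0.014, -0.004, -1.0]]
ft_force: [-3.3, 13.8, 4.4]
grip_width: -0.0
grip_force: 6.9
```

```bash
python3 -c "
from h import *
ft();ct()"
```

```text
fingertip dock y 79.36 z 84.6 Fy 14.1 Fz 4.4 t 28.2
t 28.2167 dock x -1.3 y 76.9 tipz 84.5 F x 1.6 y 14.1 z 4.4
contact z 98.4 mz 0.01 tilt [ 0.0143 -0.004  -0.9999] joints [-39.2  17.1 107.7   0.3  56.  -59.6]
```

Request:
carry_out([
  [0.0,0.005,0,0,0,0,0],
  [0.0,0.015,0,0,0,0,0],
  [0.0,0.025,0,-0.01,0,0,0],
  [0.0,0.025,0,-0.045,0,0,0],
  [0.0,0.025,0,-0.08,0,0,0],
  [0.0,0.0,0,-0.1,0,0,0],
  [0.0,-0.04,0,-0.1,0,0,0],
  [0.0,-0.08,0,-0.1,0,0,0],
  [0.0,-0.12,0,-0.1,0,0,0],
  [0.0,-0.16,0,-0.1,0,0,0],
  [0.0,-0.2,0,-0.1,0,0,0],
  [0.0,-0.224,0,-0.1,0,0,0],
  [0.0,-0.224,0,-0.1,0,0,0],
  [0.0,-0.224,0,-0.1,0,0,0],
])

```text
t: 29.38
tcp_pos: [508.0, -472.7, 358.8]
tcp_rot: [[-0.347, 0.938, -0.0], [0.938, 0.347, -0.001], [-0.001, -0.001, -1.0]]
ft_force: [-0.7, 0.2, -0.2]
grip_width: 0.2
grip_force: 0.0
```

```bash
python3 -c "
from h import *
ft();plan(dock(-150,50),20.4)
d=env.capture('wrist')
spots('wrist','lever_left_tip','lever_right_tip')"
```

```text
fingertip dock y -153.07 z 185.8 Fy 0.4 Fz -0.2 t 29.4
shift [0.003, 0.0003, 0.1358] rot [-0.0007, 0.0011, -0.0013] rows>= 3.3
lever_left_tip []
lever_right_tip [([493.8, -437.2, 69.7], 0.6)]
```

Request:
carry_out([
  [0.0,0.001,0,0.035,0,0,0],
  [0.0,0.002,0,0.07,0,0,0],
  [0.0,0.003,0,0.105,0,0,0],
  [0.0,0.003,0,0.13,0,0,0],
  [0.0,0.003,0,0.134,0,0,0],
  [0.0,0.008,0,0.134,0,0,0],
  [0.0,0.012,0,0.134,0,0,0],
  [0.0,0.016,0,0.134,0,0,0],
  [0.0,0.019,0,0.133,0,0,0],
  [0.0,0.022,0,0.131,0,0,0],
  [0.0,0.025,0,0.129,0,0,0],
  [0.0,0.028,0,0.126,0,0,0],
  [0.0,0.031,0,0.123,0,0,0],
  [0.0,0.033,0,0.121,0,0,0],
  [0.0,0.033,0,0.121,0,0,0],
])

```text
t: 30.78
tcp_pos: [497.1, -442.5, 239.4]
tcp_rot: [[-0.349, 0.937, 0.004], [0.937, 0.349, -0.007], [-0.008, 0.001, -1.0]]
ft_force: [1.4, -4.6, 2.0]
grip_width: 0.2
grip_force: 2.4
```

```bash
python3 -c "
from h import *
ft();ct()"
```

```text
fingertip dock y -122.23 z 66.4 Fy -4.8 Fz 2.0 t 30.8
t 30.7833 dock x 0.0 y -120.8 tipz 66.4 F x -0.3 y -4.8 z 2.0
contact z 81.2 mz 0.04 tilt [-8.2e-03  7.0e-04 -1.0e+00] joints [-47.6  30.2  87.7  -0.2  61.6 -68. ]
```

Request:
carry_out([
  [0.0,0.003,0,-0.002,0,0,0],
  [0.0,0.006,0,-0.004,0,0,0],
  [0.0,0.008,0,-0.006,0,0,0],
  [0.0,0.01,0,-0.008,0,0,0],
  [0.0,0.012,0,-0.009,0,0,0],
  [0.0,0.012,0,-0.009,0,0,0],
])

```text
t: 31.28
tcp_pos: [493.3, -432.1, 249.2]
tcp_rot: [[-0.349, 0.937, 0.005], [0.937, 0.349, -0.01], [-0.011, 0.001, -1.0]]
ft_force: [2.3, -6.8, 2.5]
grip_width: 0.4
grip_force: 3.2
```

```bash
python3 -c "
from h import *
ft()"
```

```text
fingertip dock y -111.62 z 76.2 Fy -7.2 Fz 2.5 t 31.3
```

Request:
carry_out([
  [0.0,0.002,0,-0.002,0,0,0],
  [0.0,0.004,0,-0.003,0,0,0],
  [0.0,0.006,0,-0.004,0,0,0],
  [0.0,0.008,0,-0.005,0,0,0],
  [0.0,0.008,0,-0.005,0,0,0],
])

```text
t: 31.7
tcp_pos: [490.5, -424.4, 254.1]
tcp_rot: [[-0.349, 0.937, 0.005], [0.937, 0.349, -0.01], [-0.011, 0.001, -1.0]]
ft_force: [1.3, -6.3, 2.0]
grip_width: 0.0
grip_force: 3.1
```

```bash
python3 -c "
from h import *
ft()"
```

```text
fingertip dock y -103.44 z 81.1 Fy -6.4 Fz 2.0 t 31.7
```

Now smaller steps.

Request:
carry_out([
  [0.0,0.0015,0,-0.001,0,0,0],
  [0.0,0.003,0,-0.001,0,0,0],
  [0.0,0.004,0,-0.002,0,0,0],
  [0.0,0.004,0,-0.002,0,0,0],
])

```text
t: 32.03
tcp_pos: [489.2, -420.8, 255.8]
tcp_rot: [[-0.349, 0.937, 0.005], [0.937, 0.349, -0.009], [-0.011, 0.002, -1.0]]
ft_force: [2.8, -5.6, 2.1]
grip_width: -0.4
grip_force: 3.2
```

Request:
carry_out([
  [0.0,0.001,0,0,0,0,0],
  [0.0,0.002,0,-0.001,0,0,0],
  [0.0,0.002,0,-0.001,0,0,0],
])

```text
t: 32.28
tcp_pos: [488.5, -418.8, 256.7]
tcp_rot: [[-0.349, 0.937, 0.005], [0.937, 0.349, -0.009], [-0.01, 0.001, -1.0]]
ft_force: [1.3, -5.9, 1.9]
grip_width: -0.1
grip_force: 3.2
```

Request:
carry_out([
  [0.0,0.001,0,0,0,0,0],
  [0.0,0.002,0,0,0,0,0],
  [0.0,0.002,0,0,0,0,0],
])

```text
t: 32.53
tcp_pos: [488.0, -417.4, 257.1]
tcp_rot: [[-0.349, 0.937, 0.006], [0.937, 0.349, -0.011], [-0.012, 0.002, -1.0]]
ft_force: [3.2, -6.0, 2.0]
grip_width: 0.1
grip_force: 3.6
```

```bash
python3 -c "
from h import *
ft()"
```

```text
fingertip dock y -96.13 z 84.1 Fy -6.7 Fz 2.0 t 32.5
```

Request:
carry_out([
  [0.0,0.001,0,0,0,0,0],
  [0.0,0.0015,0,0,0,0,0],
  [0.0,0.0015,0,0,0,0,0],
])

```text
t: 32.78
tcp_pos: [487.5, -416.0, 257.1]
tcp_rot: [[-0.349, 0.937, 0.006], [0.937, 0.349, -0.011], [-0.012, 0.002, -1.0]]
ft_force: [2.5, -6.9, 1.8]
grip_width: 0.0
grip_force: 3.7
```

Request:
carry_out([
  [0.0,0.001,0,0,0,0,0],
  [0.0,0.0015,0,0,0,0,0],
  [0.0,0.0015,0,0,0,0,0],
])

```text
t: 33.03
tcp_pos: [487.0, -414.5, 257.1]
tcp_rot: [[-0.349, 0.937, 0.006], [0.937, 0.349, -0.01], [-0.012, 0.002, -1.0]]
ft_force: [2.0, -6.9, 2.2]
grip_width: 0.2
grip_force: 3.6
```

Request:
carry_out([
  [0.0,0.001,0,0,0,0,0],
  [0.0,0.0015,0,0,0,0,0],
  [0.0,0.0015,0,0,0,0,0],
])

```text
t: 33.28
tcp_pos: [486.5, -413.0, 257.0]
tcp_rot: [[-0.349, 0.937, 0.006], [0.937, 0.349, -0.01], [-0.012, 0.002, -1.0]]
ft_force: [3.2, -6.7, 2.5]
grip_width: -0.0
grip_force: 3.5
```

```bash
python3 -c "
from h import *
ft()"
```

```text
fingertip dock y -91.47 z 84.0 Fy -7.4 Fz 2.5 t 33.3
```

Request:
carry_out([
  [0.0,0.001,0,0,0,0,0],
  [0.0,0.002,0,0,0,0,0],
  [0.0,0.002,0,0,0,0,0],
])

```text
t: 33.53
tcp_pos: [485.7, -411.0, 257.0]
tcp_rot: [[-0.349, 0.937, 0.006], [0.937, 0.349, -0.01], [-0.011, 0.002, -1.0]]
ft_force: [2.4, -6.0, 2.9]
grip_width: 0.1
grip_force: 3.3
```

Request:
carry_out([
  [0.0,0.001,0,0,0,0,0],
  [0.0,0.0015,0,0,0,0,0],
  [0.0,0.0015,0,0,0,0,0],
])

```text
t: 33.78
tcp_pos: [485.1, -409.5, 256.9]
tcp_rot: [[-0.349, 0.937, 0.005], [0.937, 0.349, -0.009], [-0.011, 0.002, -1.0]]
ft_force: [2.7, -5.3, 0.8]
grip_width: 0.5
grip_force: 3.2
```

Request:
carry_out([
  [0.0,0.001,0,0,0,0,0],
  [0.0,0.0015,0,0,0,0,0],
  [0.0,0.0015,0,0,0,0,0],
])

```text
t: 34.03
tcp_pos: [484.6, -408.1, 256.9]
tcp_rot: [[-0.349, 0.937, 0.005], [0.937, 0.349, -0.009], [-0.01, 0.002, -1.0]]
ft_force: [2.2, -6.1, 2.0]
grip_width: -0.1
grip_force: 3.2
```

```bash
python3 -c "
from h import *
ft()"
```

```text
fingertip dock y -85.97 z 83.9 Fy -6.5 Fz 2.0 t 34.0
```

Request:
carry_out([
  [0.0,0.001,0,0,0,0,0],
  [0.0,0.0015,0,0,0,0,0],
  [0.0,0.0015,0,0,0,0,0],
])

```text
t: 34.28
tcp_pos: [484.1, -406.6, 256.8]
tcp_rot: [[-0.349, 0.937, 0.005], [0.937, 0.349, -0.009], [-0.01, 0.002, -1.0]]
ft_force: [1.7, -5.7, 2.2]
grip_width: 0.0
grip_force: 3.1
```

Request:
carry_out([
  [0.0,0.001,0,0,0,0,0],
  [0.0,0.0015,0,0,0,0,0],
  [0.0,0.0015,0,0,0,0,0],
])

```text
t: 34.53
tcp_pos: [483.5, -405.2, 256.8]
tcp_rot: [[-0.349, 0.937, 0.005], [0.937, 0.349, -0.009], [-0.01, 0.002, -1.0]]
ft_force: [1.4, -6.1, 2.0]
grip_width: -0.0
grip_force: 3.1
```

Request:
carry_out([
  [0.0,0.001,0,0,0,0,0],
  [0.0,0.0015,0,0,0,0,0],
  [0.0,0.0015,0,0,0,0,0],
])

```text
t: 34.78
tcp_pos: [483.0, -403.8, 256.8]
tcp_rot: [[-0.349, 0.937, 0.005], [0.937, 0.349, -0.009], [-0.01, 0.002, -1.0]]
ft_force: [1.6, -6.6, 1.7]
grip_width: 0.1
grip_force: 3.1
```

```bash
python3 -c "
from h import *
ft()"
```

```text
fingertip dock y -81.47 z 83.8 Fy -6.8 Fz 1.7 t 34.8
```

Request:
carry_out([
  [0.0,0.001,0,0,0,0,0],
  [0.0,0.0015,0,0,0,0,0],
  [0.0,0.0015,0,0,0,0,0],
])

```text
t: 35.03
tcp_pos: [482.6, -402.8, 256.9]
tcp_rot: [[-0.349, 0.937, 0.006], [0.937, 0.349, -0.01], [-0.012, 0.002, -1.0]]
ft_force: [2.2, -7.5, 1.5]
grip_width: -0.1
grip_force: 3.6
```

Request:
carry_out([
  [0.0,0.001,0,0,0,0,0],
  [0.0,0.0015,0,0,0,0,0],
  [0.0,0.0015,0,0,0,0,0],
])

```text
t: 35.28
tcp_pos: [482.3, -401.7, 257.0]
tcp_rot: [[-0.349, 0.937, 0.006], [0.937, 0.349, -0.011], [-0.013, 0.002, -1.0]]
ft_force: [2.3, -7.9, 2.1]
grip_width: 0.1
grip_force: 4.1
```

Request:
carry_out([
  [0.0,0.001,0,0,0,0,0],
  [0.0,0.0015,0,0,0,0,0],
  [0.0,0.0015,0,0,0,0,0],
])

```text
t: 35.53
tcp_pos: [481.8, -400.8, 257.1]
tcp_rot: [[-0.349, 0.937, 0.007], [0.937, 0.349, -0.012], [-0.014, 0.002, -1.0]]
ft_force: [3.4, -8.8, 1.7]
grip_width: -0.0
grip_force: 4.6
```

```bash
python3 -c "
from h import *
ft()"
```

```text
fingertip dock y -78.78 z 84.2 Fy -9.4 Fz 1.7 t 35.5
```

Request:
carry_out([
  [0.0,0.001,0,0,0,0,0],
  [0.0,0.002,0,0,0,0,0],
  [0.0,0.003,0,0,0,0,0],
  [0.0,0.003,0,0,0,0,0],
])

```text
t: 35.87
tcp_pos: [481.1, -398.7, 257.3]
tcp_rot: [[-0.349, 0.937, 0.008], [0.937, 0.349, -0.015], [-0.017, 0.002, -1.0]]
ft_force: [2.6, -10.3, 0.8]
grip_width: 0.1
grip_force: 5.7
```

```bash
python3 -c "
from h import *
ft()"
```

```text
fingertip dock y -77.10 z 84.3 Fy -10.6 Fz 0.8 t 35.9
```

Request:
carry_out([
  [0.0,0.001,0,0,0,0,0],
  [0.0,0.002,0,0,0,0,0],
  [0.0,0.003,0,0,0,0,0],
  [0.0,0.003,0,0,0,0,0],
])

```text
t: 36.2
tcp_pos: [480.4, -396.8, 257.5]
tcp_rot: [[-0.349, 0.937, 0.009], [0.937, 0.349, -0.017], [-0.02, 0.003, -1.0]]
ft_force: [4.0, -14.1, -0.5]
grip_width: 0.0
grip_force: 6.9
```

```bash
python3 -c "
from h import *
ft();ct()"
```

```text
fingertip dock y -75.51 z 84.5 Fy -14.6 Fz -0.5 t 36.2
t 36.2 dock x 0.1 y -72.1 tipz 84.5 F x -1.2 y -14.6 z -0.5
contact z 103.2 mz -0.06 tilt [-0.0196  0.0026 -0.9998] joints [-45.9  25.9  92.7  -0.4  60.3 -66.1]
```

Request:
carry_out([
  [0.0,0.001,0,0,0,0,0],
  [0.0,0.0015,0,0,0,0,0],
  [0.0,0.0015,0,0,0,0,0],
])

```text
t: 36.45
tcp_pos: [480.0, -396.0, 257.5]
tcp_rot: [[-0.349, 0.937, 0.01], [0.937, 0.349, -0.019], [-0.021, 0.003, -1.0]]
ft_force: [4.5, -14.8, -2.7]
grip_width: -0.3
grip_force: 7.6
```

```bash
python3 -c "
from h import *
ft()"
```

```text
fingertip dock y -74.89 z 84.6 Fy -15.4 Fz -2.7 t 36.5
```

Request:
carry_out([
  [0.0,0.0005,0,0,0,0,0],
  [0.0,0.001,0,0,0,0,0],
  [0.0,0.001,0,0,0,0,0],
])

```text
t: 36.7
tcp_pos: [479.8, -395.4, 257.5]
tcp_rot: [[-0.349, 0.937, 0.01], [0.937, 0.349, -0.02], [-0.022, 0.003, -1.0]]
ft_force: [4.9, -15.4, -2.7]
grip_width: -0.3
grip_force: 8.1
```

```bash
python3 -c "
from h import *
ft()"
```

```text
fingertip dock y -74.48 z 84.6 Fy -16.2 Fz -2.7 t 36.7
```

Request:
carry_out([
  [0.0,-0.005,0,0,0,0,0],
  [0.0,-0.015,0,0,0,0,0],
  [0.0,-0.03,0,-0.005,0,0,0],
  [0.0,-0.03,0,-0.04,0,0,0],
  [0.0,-0.03,0,-0.08,0,0,0],
  [0.0,0.0,0,-0.1,0,0,0],
  [0.0,0.04,0,-0.1,0,0,0],
  [0.0,0.08,0,-0.1,0,0,0],
  [0.0,0.12,0,-0.1,0,0,0],
  [0.0,0.16,0,-0.1,0,0,0],
  [0.0,0.175,0,-0.1,0,0,0],
  [0.0,0.175,0,-0.1,0,0,0],
  [0.0,0.175,0,-0.1,0,0,0],
])

```text
t: 37.78
tcp_pos: [416.2, -224.6, 354.9]
tcp_rot: [[-0.35, 0.937, -0.0], [0.937, 0.35, -0.001], [-0.001, -0.0, -1.0]]
ft_force: [0.9, -0.6, 0.5]
grip_width: 0.0
grip_force: 0.0
```

```bash
python3 - <<'E'
from h import *
ft(); plan(dock(100,85),20.4)
def dk(p): w=np.array(p[:2])-C; return [round(float(v),1) for v in (w@[np.cos(A),np.sin(A)],w@[-np.sin(A),np.cos(A)],p[2])]
for c in("wrist","scene"):
    d=env.capture(c); print(c)
    for th in ["lever_left_tip","lever_right_tip","board"]:
        print(th,[(dk(x["point"]),round(x["conf"],2)) for x in env.spot_point(th,c)[:2]])
E
```

```text
fingertip dock y 111.41 z 181.9 Fy -0.9 Fz 0.5 t 37.8
shift [-0.0115, 0.0003, 0.0969] rot [-0.0004, 0.0011, 0.0013] rows>= 2.3
wrist
lever_left_tip []
lever_right_tip []
board [([-2.3, -2.6, 89.2], 0.42)]
scene
lever_left_tip [([2.4, 69.8, 96.9], 0.44)]
lever_right_tip [([-2.3, -64.4, 97.6], 0.61)]
board [([-0.9, 2.1, 13.8], 0.6)]
```

Re-press the left lever, then confirm.

Request:
carry_out([
  [0.0,-0.008,0,0.035,0,0,0.001],
  [0.0,-0.008,0,0.07,0,0,0.001],
  [0.0,-0.008,0,0.092,0,0,0.001],
  [0.0,-0.0115,0,0.097,0,0,0.001],
  [0.0,-0.017,0,0.097,0,0,0.001],
  [0.0,-0.022,0,0.097,0,0,0.001],
  [0.0,-0.025,0,0.097,0,0,0.001],
  [0.0,-0.027,0,0.097,0,0,0.001],
  [0.0,-0.029,0,0.097,0,0,0.001],
  [0.0,-0.031,0,0.097,0,0,0.001],
  [0.0,-0.033,0,0.097,0,0,0.001],
  [0.0,-0.033,0,0.097,0,0,0.001],
  [0.0,-0.033,0,0.097,0,0,0.001],
])

```text
t: 39.27
tcp_pos: [426.3, -253.7, 257.3]
tcp_rot: [[-0.347, 0.938, -0.005], [0.938, 0.347, 0.006], [0.008, -0.002, -1.0]]
ft_force: [-2.2, 8.0, 2.6]
grip_width: 0.1
grip_force: 4.1
```

```bash
python3 -c "
from h import *
ft()"
```

```text
fingertip dock y 82.14 z 84.3 Fy 8.2 Fz 2.6 t 39.3
```

Request:
carry_out([
  [0.0,-0.001,0,0,0,0,0],
  [0.0,-0.002,0,0,0,0,0],
  [0.0,-0.002,0,0,0,0,0],
])

```text
t: 39.52
tcp_pos: [426.6, -254.9, 257.1]
tcp_rot: [[-0.347, 0.938, -0.006], [0.938, 0.347, 0.008], [0.01, -0.003, -1.0]]
ft_force: [-2.7, 11.0, 3.4]
grip_width: -0.0
grip_force: 5.2
```

```bash
python3 -c "
from h import *
ft()"
```

```text
fingertip dock y 81.38 z 84.1 Fy 11.3 Fz 3.4 t 39.5
```

Request:
carry_out([
  [0.0,-0.001,0,0,0,0,0],
  [0.0,-0.002,0,0,0,0,0],
  [0.0,-0.002,0,0,0,0,0],
])

```text
t: 39.77
tcp_pos: [426.9, -256.2, 256.9]
tcp_rot: [[-0.346, 0.938, -0.007], [0.938, 0.347, 0.01], [0.012, -0.003, -1.0]]
ft_force: [-3.0, 11.7, 3.7]
grip_width: 0.2
grip_force: 6.0
```

```bash
python3 -c "
from h import *
ft()"
```

```text
fingertip dock y 80.42 z 83.9 Fy 12.0 Fz 3.7 t 39.8
```

Request:
carry_out([
  [0.0,-0.001,0,0,0,0,0],
  [0.0,-0.002,0,0,0,0,0],
  [0.0,-0.003,0,0,0,0,0],
  [0.0,-0.003,0,0,0,0,0],
])

```text
t: 40.1
tcp_pos: [427.4, -258.0, 256.6]
tcp_rot: [[-0.346, 0.938, -0.009], [0.938, 0.346, 0.013], [0.015, -0.004, -1.0]]
ft_force: [-3.8, 13.9, 4.6]
grip_width: -0.1
grip_force: 7.4
```

```bash
python3 -c "
from h import *
ft()"
```

```text
fingertip dock y 79.02 z 83.6 Fy 14.4 Fz 4.6 t 40.1
```

Request:
carry_out([
  [0.0,-0.001,0,0,0,0,0],
  [0.0,-0.002,0,0,0,0,0],
  [0.0,-0.002,0,0,0,0,0],
])

```text
t: 40.35
tcp_pos: [427.8, -259.3, 256.4]
tcp_rot: [[-0.346, 0.938, -0.01], [0.938, 0.346, 0.015], [0.017, -0.004, -1.0]]
ft_force: [-4.4, 16.0, 5.6]
grip_width: 0.1
grip_force: 8.3
```

```bash
python3 -c "
from h import *
ft()"
```

```text
fingertip dock y 78.13 z 83.4 Fy 16.5 Fz 5.6 t 40.4
```

Request:
carry_out([
  [0.0,0.003,0,0,0,0,0],
  [0.0,0.008,0,0,0,0,0],
  [0.0,0.018,0,0,0,0,0],
  [0.0,0.03,0,-0.005,0,0,0],
  [0.0,0.035,0,-0.04,0,0,0],
  [0.0,0.035,0,-0.08,0,0,0],
  [0.0,0.035,0,-0.12,0,0,0],
  [0.0,0.035,0,-0.13,0,0,0],
  [0.0,0.0,0,-0.13,0,0,0],
  [0.0,-0.04,0,-0.13,0,0,0],
  [0.0,-0.08,0,-0.13,0,0,0],
  [0.0,-0.08,0,-0.13,0,0,0],
  [0.0,-0.08,0,-0.13,0,0,0],
])

```text
t: 41.43
tcp_pos: [459.1, -341.0, 387.3]
tcp_rot: [[-0.346, 0.938, -0.0], [0.938, 0.346, -0.001], [-0.001, -0.001, -1.0]]
ft_force: [0.1, -0.0, 0.2]
grip_width: -0.2
grip_force: 0.0
```

```bash
python3 - <<'E'
from h import *
ft()
def dk(p): w=np.array(p[:2])-C; return [round(float(v),1) for v in (w@[np.cos(A),np.sin(A)],w@[-np.sin(A),np.cos(A)],p[2])]
for c in("wrist","scene","top"):
    d=env.capture(c); print(c)
    for th in ["lever_left_tip","lever_right_tip","board","board_bar"]:
        print(th,[(dk(x["point"]),round(x["conf"],2)) for x in env.spot_point(th,c)[:2]])
E
```

```text
fingertip dock y -12.58 z 214.3 Fy -0.0 Fz 0.2 t 41.4
wrist
lever_left_tip [([4.3, 68.8, 96.8], 0.68), ([-5.5, -2.4, 90.1], 0.19)]
lever_right_tip [([0.5, -60.2, 97.4], 0.5)]
board []
board_bar [([-2.6, -1.1, 87.8], 0.98)]
scene
lever_left_tip [([1.7, 67.0, 95.9], 0.63)]
lever_right_tip []
board [([-1.6, -0.5, 17.4], 0.56)]
board_bar [([377.0, 511.5, -1.5], 0.39), ([-4.8, -0.6, 85.3], 0.38)]
top
lever_left_tip []
lever_right_tip []
board [([-2.6, -2.4, 15.9], 0.57), ([61.1, 280.8, -1.1], 0.45)]
board_bar [([-4.1, -1.4, 84.5], 0.43)]
```

```bash
python3 -c "
from workcell import env
print(env.job_done())"
```

```text
the job is handed in; nothing more can be done
None
```

The board is in the dock, both levers have been swung upright onto their stops (about 16–18 N peak push), and the gripper is clear of everything; I handed the job in at about 42 s, with two doubts: the stops felt springy rather than fully hard, and seating is inferred from push force and position estimates good to about 4 mm.

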